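# Make up a counted and tallied lot of cashew tins

## Robot

A 6-joint arm with a two-finger parallel gripper is mounted at the origin on the work surface. World frame = base frame: x ahead of the robot, y to its left, z up, the work surface at z = 0. Lengths are in m, angles in rad, forces in N, time in s.
With the tool pointing down it reaches from about 0.375 to 0.9 m from the base axis. Payload 3.1 kg.
Tool frame: the origin (TCP) lies at the very end of the fingers, on their centre line; the grasp point (between the pads) lies 19 mm behind it (manip.grasp_offset is the distance from the TCP to the grasp point, in m); y points along the fingers, z is the direction in which the jaws open and shut, and the axes are right-handed (so a half turn about y gives the same grasp; the last joint's range is limited). The gripper opens to 85 mm and grips with 20 to 120 N. Pads are 22 mm wide; open, the fingers measure 114 mm over their backs; the gripper's body (76 mm by 85 mm) begins 54 mm behind the grasp point. The pads swing forward as they close: fully open they stand 13 mm farther back than shut.
Start: joints at [0.921, 0.527, 1.433, -0, 1.181, -0.178], TCP at [0.283, 0.557, 0.231] pointing down, gripper open.
Joint ranges: [-3.08, 3.08], [-0.75, 2.2], [0.22, 2.44], [-1.43, 4.57], [0, 2.65], [-2.85, 2.85]. Speed limits (rad/s): [2.79, 2.79, 3.14, 3.14, 3.14, 3.14].

## Interface

Orientations are given as a unit quaternion [x, y, z, w].
In Python, from station import manip gives the robot as it stands.
- The arm moves only by the tool apply_moves, never from a script. Its argument "motion" is a list of rows, each a list of 5 numbers: the finger opening in mm, from 0 to 85.4, then the shift along the tool's x, y, z in units of 30 mm (1.0 is 30 mm), then the turn about the tool's y in units of 10 degrees (1.0 is 10 degrees). In form: [[fingers, x, y, z, twist], ...]. A call has 1 to 12 rows; each row is the pose to reach, as a shift and turn from the pose commanded when the call began, along the tool's axes at that moment; what a row does not reach only later rows make up. A row lasts 1/8 s, in which the tool goes at most 62.5 mm and 10.7 degrees, less where a joint would pass 70% of its speed; a pose out of reach is approached as far as the arm can. A call with a gripper value outside its range is refused whole. The fingers move at their own pace and stop on an object; "squeeze" is the grip in N (left out, the last holds). Time passes only in rows, so rows that repeat a pose let the fingers close. It gives the time, the measured TCP pose, the force and the opening at its end, in the units of the state.
- manip.sense(): the state, without advancing time (a new reading comes with each control period).
- manip.snapshot(name): name is "side" or "top" or "wrist"; returns the picture (420x560x3 uint8, red, green, blue); there is no depth.
- manip.get_calibration(name): a dict with "intrinsics" (3x3 intrinsics, pixels), "dist_coeffs" ([k1, k2, p1, p2, k3] as OpenCV has them; the pictures are not rectified), "extrinsics" (4x4, takes a point from camera to world coordinates). Camera axes: x right, y up, looking along -z (the intrinsics and any distortion apply to the point x, -y, -z); pixel columns grow to the right and rows downward; lengths in m; the calibration is good to about 2 mm. A picture is of the moment at which its call begins: read the wrist's pose just before it. get_calibration takes no time and is no camera call; for the wrist camera it gives the pose at the moment of the call.
- manip.sign_off(): hands the job in, once; it reports no verdict.
The state is a dict: "t": time; "q": joint angles; "qd": joint speeds; "tau": joint torques, N m; "tcp_pos": TCP position; "tool_rot": TCP orientation; "force": force on the tool from outside, world axes, zero at the start; "ft_torque": the same for the moment, N m; "finger_gap": opening from 0.0 (shut) to 1.0 (fully open).
Only numpy, scipy, OpenCV 4.12 (cv2) and the standard library are available. Lean on these libraries where they do the work, as an engineer would, in place of code of your own. Each camera call takes 0.05 s, during which the arm holds its last target.

## Task

Make up this lot at the cashew packing table: stand exactly four of the five small kernel tins upright on the floor of the green tray, and leave the fifth standing upright on the bench outside it. Take every tally paddle lying on the bench (two to four of them), thread its hole over the raised free end of the bent rod on the tally stand, and slide it round the bend and down until it lies flat at the bottom, on the foot or on the paddles already there. Keep clear of the blue bowl, the knife and the glass jar: they must stay where they are.

Things in the scene. Friction and masses are not known exactly. Their poses are not given: they have to be found in the camera images.
- T1: sealed round tin of cashew kernels, red with a pale paper band, 50 mm in diameter and 60 mm tall, about 150 g. Origin: centre of its underside; +z up its axis. Stands upright on the bench at first, on a thin brown sheet among the other tins.
- T2: sealed round tin of cashew kernels, red with a pale paper band, 50 mm in diameter and 60 mm tall, about 150 g. Origin: centre of its underside; +z up its axis. Stands upright on the bench at first, on a thin brown sheet among the other tins.
- T3: sealed round tin of cashew kernels, red with a pale paper band, 50 mm in diameter and 60 mm tall, about 150 g. Origin: centre of its underside; +z up its axis. Stands upright on the bench at first, on a thin brown sheet among the other tins.
- T4: sealed round tin of cashew kernels, red with a pale paper band, 50 mm in diameter and 60 mm tall, about 150 g. Origin: centre of its underside; +z up its axis. Stands upright on the bench at first, on a thin brown sheet among the other tins.
- T5: sealed round tin of cashew kernels, red with a pale paper band, 50 mm in diameter and 60 mm tall, about 150 g. Origin: centre of its underside; +z up its axis. Stands upright on the bench at first, on a thin brown sheet among the other tins.
- P1: orange tally paddle, a flat plate 12 mm thick lying on the bench: round head 48 mm across with a hole 20 mm across, straight handle 16 mm wide ending 111 mm from the hole's axis. Origin: on the hole's axis, at the underside; +x runs from the hole along the handle, +z is square to the plate (either face may end on top). About 60 g, mostly in the head. May be absent.
- P2: blue tally paddle, a flat plate 12 mm thick lying on the bench: round head 48 mm across with a hole 20 mm across, straight handle 16 mm wide ending 111 mm from the hole's axis. Origin: on the hole's axis, at the underside; +x runs from the hole along the handle, +z is square to the plate (either face may end on top). About 60 g, mostly in the head. May be absent.
- P3: yellow tally paddle, a flat plate 12 mm thick lying on the bench: round head 48 mm across with a hole 20 mm across, straight handle 16 mm wide ending 111 mm from the hole's axis. Origin: on the hole's axis, at the underside; +x runs from the hole along the handle, +z is square to the plate (either face may end on top). About 60 g, mostly in the head. May be absent.
- tray: green open tray fixed to the bench, outside 248 mm (along its x) by 96 mm (along its y), 28 mm high, walls and floor 6 mm thick, so inside 236 by 84 mm: four tins go in one row along x. Origin: centre of its underside, +z up.
- tray_in (a point): centre of the tray's inner floor, 6 mm above the bench; axes as the tray's.
- stand: fixed tally stand: green round foot (100 mm across, 30 high), steel rod 10 mm thick. Rod upright from the foot's centre to z = 105 mm, then bends (radius about 35 mm) to lean 45 degrees to the stand's own -x, straight to a rounded free end. Its centre line passes (0,0,105), (-4,0,119), (-14,0,133), (-52,0,171) mm in the stand's frame. Origin: centre of the foot's underside, +z up.
- rod_foot (a point): on the rod's axis at the top face of the foot, 30 mm above the bench; the first paddle's underside rests here, the next 12 mm higher. Axes as the stand's.
- rod_bend (a point): beside the middle of the rod's bend, 120 mm above the bench, straight over rod_foot.
- rod_tip (a point): the very end of the rod's leaning leg: (-55.5, 0, 174.5) mm in the stand's frame.
- bowl: bystander: small loose blue bowl holding a few kernels, 120 mm across, 45 mm high; origin under its centre. Leave alone.
- knife: bystander: loose peeling knife lying on the bench, 180 mm long, orange handle 20 mm thick; origin at the root of the blade, at bench level. Leave alone.
- jar: bystander: loose glass jar with a white cap, 80 mm across, 100 mm tall; origin under its centre. Leave alone.
- P4: red tally paddle, a flat plate 12 mm thick lying on the bench: round head 48 mm across with a hole 20 mm across, straight handle 16 mm wide ending 111 mm from the hole's axis. Origin: on the hole's axis, at the underside; +x runs from the hole along the handle, +z is square to the plate (either face may end on top). About 60 g, mostly in the head. May be absent.
There are look-alikes about, which are no part of the job. Of the things shaped like the P2, the blue one is meant.

How it is judged:
By the outcome, as a careful person would: the job done as asked, in the order asked, and still so for the second after the job is handed in, with the robot touching nothing.
Of P1, P2, P3, P4 only 2 to 4 are there at a start; the rules pass over those that are not, and their reading is None.
At some moment in a run one of P1, P2, P3, P4 may be knocked a few centimetres aside while the robot is not near it.
It also fails if it takes over 210 s, if anything falls off the work surface, if the arm or the gripper's body presses on something with over 40 N, if the wrist force passes 120 N, or if a joint passes its speed limit or range.

## Working session

There is one attempt and no reset: what is moved stays moved. The work goes in short steps, Python scripts to look and compute and a tool call to move; the robot and the scene stay as the last step left them, time stands still between calls to the robot, and variables do not carry over. Pictures are saved under pics/ and viewed, and the job is handed in when it is done.

Besides the shell and the picture viewer there is one more tool, called in YAML: its name, and indented under it one key for each argument. apply_moves: Moves the arm, as the interface text tells. Its arguments: {"type":"object","properties":{"motion":{"type":"array"},"squeeze":{"type":"number"}},"required":["motion"]}

```bash
ls; mkdir -p pics; python3 - <<'E'
from station import manip
import cv2,numpy as np
print(manip.sense(), manip.grasp_offset)
for n in ["side","top","wrist"]:
    c=manip.get_calibration(n); print(n,{k:np.round(v,4).tolist() for k,v in c.items()})
    im=manip.snapshot(n); cv2.imwrite(f"pics/{n}0.png",im[:,:,::-1])
E
```

```text
pics
{'t': 0.0, 'q': array([ 9.21475559e-01,  5.28495087e-01,  1.43391500e+00, -2.23854402e-06,
        1.18138523e+00, -1.78489725e-01]), 'qd': array([-0.00045822,  0.00050407, -0.00017636,  0.00182158, -0.00073238,
        0.00103926]), 'tau': array([ 3.77534070e-04, -4.42352128e+01, -1.78022879e+01, -1.24148919e-04,
        8.39122804e-03, -5.46112659e-06]), 'tcp_pos': array([0.28304304, 0.55642792, 0.23031181]), 'tool_rot': array([ 0.68831596, -0.16524273,  0.16461765, -0.68688937]), 'force': array([-0.05000734,  0.34413835, -0.52843858]), 'ft_torque': array([ 0.00540156,  0.04687068, -0.01888238]), 'finger_gap': 0.9963996071941251} 0.0187
side {'intrinsics': [[424.002, 0.0, 274.93], [0.0, 424.002, 216.3619], [0.0, 0.0, 1.0]], 'dist_coeffs': [-0.0617, 0.0, 0.0, 0.0, 0.0], 'extrinsics': [[0.8409, 0.4038, -0.3603, 0.1466], [-0.5411, 0.6175, -0.5708, -0.5926], [-0.008, 0.675, 0.7378, 0.8529], [0.0, 0.0, 0.0, 1.0]]}
top {'intrinsics': [[385.2731, 0.0, 288.4818], [0.0, 385.2731, 205.2505], [0.0, 0.0, 1.0]], 'dist_coeffs': [-0.0765, 0.0, 0.0, 0.0, 0.0], 'extrinsics': [[0.0114, 0.986, -0.1664, 0.3039], [-0.9998, 0.0088, -0.0161, -0.0354], [-0.0144, 0.1666, 0.9859, 1.2985], [0.0, 0.0, 0.0, 1.0]]}
wrist {'intrinsics': [[354.2832, 0.0, 278.7352], [0.0, 354.2832, 212.2043], [0.0, 0.0, 1.0]], 'dist_coeffs': [-0.0126, 0.0, 0.0, 0.0, 0.0], 'extrinsics': [[0.4537, -0.8501, -0.2672, 0.2154], [0.8911, 0.4322, 0.138, 0.592], [-0.0019, -0.3007, 0.9537, 0.3732], [0.0, 0.0, 0.0, 1.0]]}
```

View pics/top0.png

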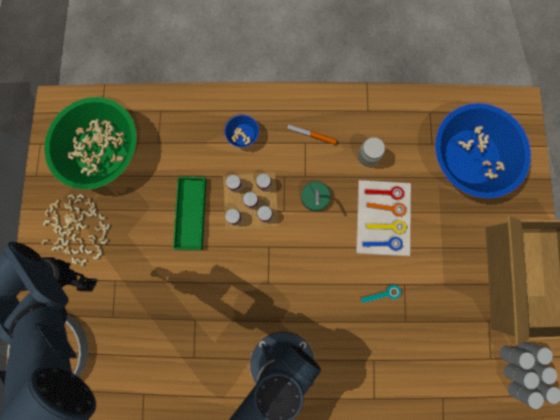

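View pics/side0.png

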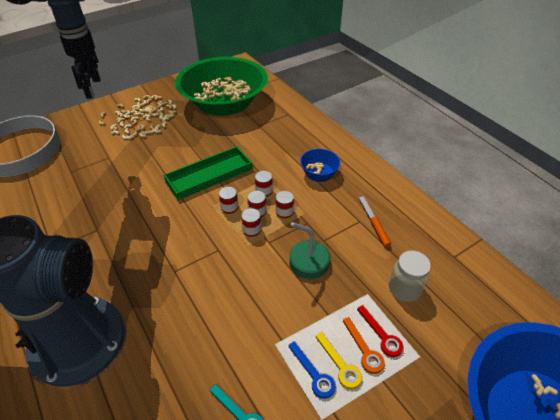

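View pics/wrist0.png

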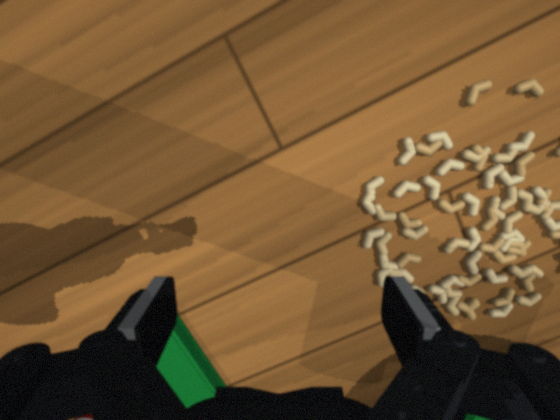

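The top view shows four paddles at (360–405, 190–245): red, orange, yellow and blue. There is a teal look-alike at (380,293). The tins are around (250,200), the tray at (190,213) and the stand at (316,196). Next I'll measure these.

```bash
cat > h.py <<'E'
from station import manip
import cv2,numpy as np
from scipy.spatial.transform import Rotation as R
F=np.diag([1,-1,-1])
def ray(c,uv):
    p=cv2.undistortPoints(np.array(uv,float).reshape(-1,1,2),c["intrinsics"],c["dist_coeffs"]).reshape(-1,2)
    d=np.c_[p,np.ones(len(p))]@F
    E=np.array(c["extrinsics"]); return E[:3,3],d@E[:3,:3].T
def plane(c,uv,z):
    o,d=ray(c,uv); return o+d*((z-o[2])/d[:,2])[:,None]
def proj(c,P):
    E=np.array(c["extrinsics"]); q=(np.atleast_2d(P)-E[:3,3])@E[:3,:3]@F
    return cv2.projectPoints(q,np.zeros(3),np.zeros(3),np.array(c["intrinsics"]),np.array(c["dist_coeffs"]))[0].reshape(-1,2)
def tri(cs,uvs):
    A=np.zeros((3,3));b=np.zeros(3);L=[]
    for c,uv in zip(cs,uvs):
        o,d=ray(c,[uv]);d=d[0]/np.linalg.norm(d[0]);M=np.eye(3)-np.outer(d,d);A+=M;b+=M@o;L.append((o,d))
    x=np.linalg.solve(A,b);return x,[np.linalg.norm(np.cross(x-o,d)) for o,d in L]
def hsv(im): return cv2.cvtColor(im,cv2.COLOR_RGB2HSV)
COL={'red':((0,150,90),(6,255,255)),'orange':((7,170,120),(16,255,255)),'yellow':((22,150,120),(33,255,255)),'blue':((105,150,60),(125,255,255)),'green':((60,120,30),(85,255,255))}
def mask(im,c): return cv2.inRange(hsv(im),*[np.array(x) for x in COL[c]])
def shot(n,name,scale=1,crop=None):
    c=manip.get_calibration(n);im=manip.snapshot(n);o=im
    if crop: u0,v0,u1,v1=crop;o=im[v0:v1,u0:u1]
    cv2.imwrite(f"pics/{name}.png",cv2.resize(o,None,fx=scale,fy=scale,interpolation=cv2.INTER_CUBIC)[:,:,::-1]);return im,c
def move(target,ang=None):
    "rows units to go from present measured TCP to target; ang=desired world yaw of tool x (deg)"
    s=manip.sense();Rt=R.from_quat(s["tool_rot"]).as_matrix()
    d=Rt.T@(np.array(target)-s["tcp_pos"])/0.03
    y=np.degrees(np.arctan2(Rt[1,0],Rt[0,0]))
    tw=None if ang is None else -(((ang-y)+180)%360-180)/10
    print("tcp",s["tcp_pos"].round(4),"yaw x",round(y,1),"shift",d.round(3),"twist",tw,"t",s["t"])
E
python3 - <<'E'
from h import *
s=manip.sense();print(R.from_quat(s["tool_rot"]).as_matrix().round(3))
im=cv2.imread("pics/top0.png")[:,:,::-1];c=manip.get_calibration("top")
ims=cv2.imread("pics/side0.png")[:,:,::-1];cs=manip.get_calibration("side")
print("base",proj(c,[[0,0,0]]),"tcp",proj(c,[s["tcp_pos"]]))
for n in ['red','orange','yellow','blue']:
    for I,C,t in((im,c,'top'),(ims,cs,'side')):
        m=mask(I,n);m=cv2.inRange(hsv(I),*[np.array(x) for x in COL[n]])
        k,l,st,ce=cv2.connectedComponentsWithStats(m)
        for i in range(1,k):
            if 40<st[i,4]<4000: print(n,t,st[i].tolist(),ce[i].round(1),plane(C,[ce[i]],.012)[0].round(3))
m=mask(im,'green');k,l,st,ce=cv2.connectedComponentsWithStats(m)
for i in range(1,k):
    if st[i,4]>150:
        cn=cv2.findContours((l==i).astype(np.uint8),0,1)[0][0];r=cv2.minAreaRect(cn)
        print('green',st[i].tolist(),ce[i], plane(c,cv2.boxPoints(r),.028).round(4).tolist())
shot("top","tc",4,(160,160,300,260)); shot("side","sc",4,(150,140,340,290))
E
```

```text
[[ 0.891 -0.001  0.454]
 [-0.454 -0.001  0.891]
 [-0.    -1.    -0.002]]
base [[282.25071824 364.56430137]] tcp [[ 83.95329134 273.75750579]]
red top [365, 187, 39, 12, 151] [384.5 192.2] [ 0.569 -0.341  0.012]
red side [358, 305, 45, 52, 497] [381.1 333.1] [ 0.564 -0.354  0.012]
orange top [310, 131, 27, 13, 166] [323.1 137. ] [ 0.764 -0.133  0.012]
orange top [367, 203, 39, 13, 152] [387.3 207.6] [ 0.516 -0.349  0.012]
orange side [237, 53, 17, 8, 47] [245.4  56.2] [0.944 0.887 0.012]
orange side [129, 117, 22, 17, 105] [140.6 124.8] [0.403 0.663 0.012]
orange side [151, 118, 11, 8, 54] [155.6 121.1] [0.455 0.655 0.012]
orange side [172, 118, 21, 23, 95] [182.2 129.3] [0.511 0.559 0.012]
orange side [16, 133, 34, 25, 487] [ 30.7 142.1] [0.06  0.782 0.012]
orange side [0, 138, 20, 25, 343] [  8.4 150.7] [-0.013  0.778  0.012]
orange side [29, 153, 60, 84, 2654] [ 58.1 199.5] [0.074 0.452 0.012]
orange side [224, 173, 31, 23, 246] [242.8 182.7] [0.551 0.221 0.012]
orange side [0, 179, 46, 55, 1168] [ 18.2 200.9] [-0.027  0.512  0.012]
orange side [266, 227, 29, 15, 163] [278.3 233. ]
[... 941 characters left out ...]
 0.153 0.012]
blue top [363, 238, 39, 12, 130] [383.1 243.5] [ 0.394 -0.332  0.012]
blue side [301, 149, 39, 33, 828] [320.4 163.3] [0.791 0.166 0.012]
blue side [289, 342, 46, 56, 574] [312.6 372.2] [ 0.39  -0.343  0.012]
green [45, 98, 91, 91, 4610] [ 88.0659436  142.04815618] [[0.9127, 0.8907, 0.028], [0.9053, 0.5428, 0.028], [0.5738, 0.5131, 0.028], [0.5723, 0.843, 0.028]]
green [174, 177, 32, 72, 1976] [189.46002024 212.83097166] [[0.371, 0.3658, 0.028], [0.6176, 0.3655, 0.028], [0.6122, 0.2691, 0.028], [0.3669, 0.2722, 0.028]]
green [302, 182, 28, 28, 508] [315.3996063  195.58070866] [[0.5304, -0.0451, 0.028], [0.6133, -0.0851, 0.028], [0.5725, -0.166, 0.028], [0.4905, -0.1253, 0.028]]
```

View pics/tc.png

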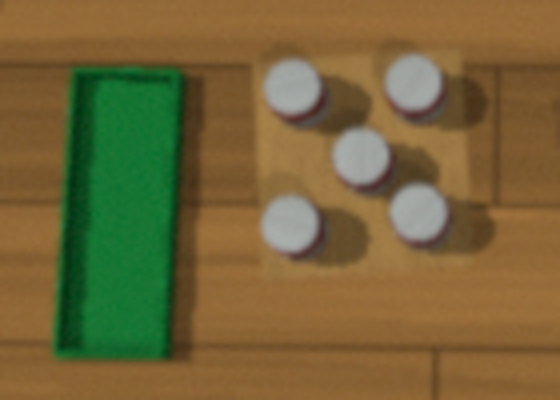

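View pics/sc.png

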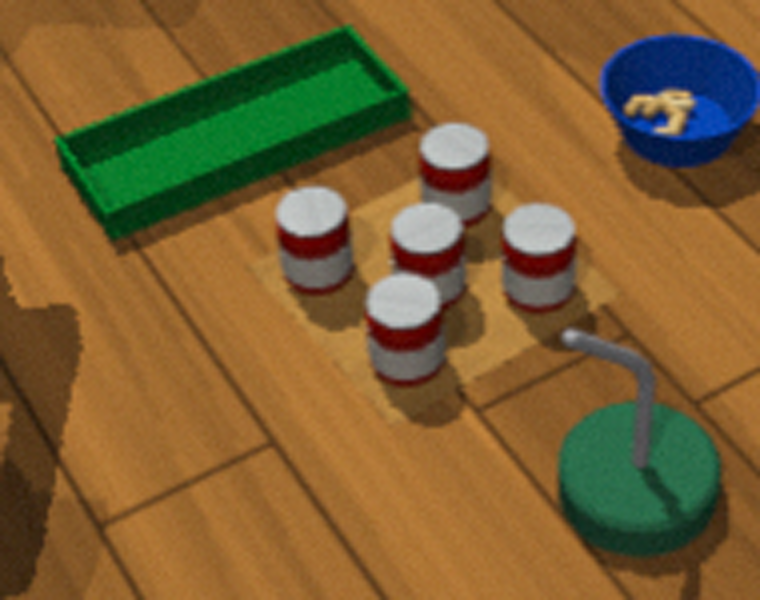

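```bash
python3 - <<'E'
from h import *
im=cv2.imread("pics/top0.png")[:,:,::-1];c=manip.get_calibration("top")
ims=cv2.imread("pics/side0.png")[:,:,::-1];cs=manip.get_calibration("side")
h=hsv(im); m=((h[:,:,1]<60)&(h[:,:,2]>110)).astype(np.uint8)
k,l,st,ce=cv2.connectedComponentsWithStats(m)
T=[]
for i in range(1,k):
    if 60<st[i,4]<500 and 200<ce[i][0]<300:
        p=plane(c,[ce[i]],.061)[0];T.append(p);print('tin',st[i].tolist(),ce[i].round(1),p.round(4), proj(cs,[p]).round(0))
T=np.array(T);print(np.linalg.norm(T[:,None,:2]-T[None,:,:2],axis=2).round(3))
hs=hsv(ims); m=((hs[:,:,1]<60)&(hs[:,:,2]>130)).astype(np.uint8)
k,l,st,ce=cv2.connectedComponentsWithStats(m)
for i in range(1,k):
    if 60<st[i,4]<600 and 200<ce[i][0]<310 and 160<ce[i][1]<240: print('side',st[i].tolist(),ce[i].round(1),plane(cs,[ce[i]],.061)[0].round(4))
tip=plane(cs,[[292.0,223.5]],.172)[0];print('tip side',tip,proj(c,[tip]))
base=plane(cs,[[310,257]],.03);print('base side',base)
# foot ellipse in side & top
for I,C in((im,c),(ims,cs)):
    hh=hsv(I);m=cv2.inRange(hh,(60,90,30),(90,255,255));k,l,st,ce=cv2.connectedComponentsWithStats(m)
    for i in range(1,k):
        if 250<st[i,4] and 280<ce[i][0]<330: print(st[i],ce[i].round(1),plane(C,[ce[i]],.02)[0].round(4))
cv2.imwrite("pics/st.png",cv2.resize(im[170:220,290:350],None,fx=10,fy=10,interpolation=cv2.INTER_CUBIC)[:,:,::-1])
E
```

```text
tin [287, 125, 23, 10, 98] [298.3 129.7] [ 0.7721 -0.0455  0.061 ] [[364. 195.]]
tin [226, 175, 14, 14, 154] [232.6 181.4] [0.5913 0.1703 0.061 ] [[263. 175.]]
tin [256, 174, 15, 14, 158] [262.9 180.4] [0.5952 0.07   0.061 ] [[284. 195.]]
tin [243, 192, 14, 14, 159] [249.7 198.5] [0.5342 0.1119 0.061 ] [[256. 195.]]
tin [258, 206, 14, 14, 163] [264.3 212.6] [0.488  0.0631 0.061 ] [[251. 213.]]
tin [226, 209, 14, 14, 159] [232.2 215.6] [0.4772 0.1677 0.061 ] [[228. 191.]]
[[0.    0.282 0.211 0.285 0.304 0.364]
 [0.282 0.    0.1   0.082 0.149 0.114]
 [0.211 0.1   0.    0.074 0.108 0.153]
 [0.285 0.082 0.074 0.    0.067 0.08 ]
 [0.304 0.149 0.108 0.067 0.    0.105]
 [0.364 0.114 0.153 0.08  0.105 0.   ]]
side [255, 171, 17, 11, 146] [263.  176.1] [0.5877 0.1657 0.061 ]
side [219, 187, 18, 12, 165] [227.2 192.3] [0.4738 0.1633 0.061 ]
side [248, 190, 17, 13, 172] [256.1 196.4] [0.5305 0.1076 0.061 ]
side [276, 191, 17, 12, 168] [284.1 196.7] [0.5917 0.0661 0.061 ]
side [241, 208, 19, 14, 196] [250.3 214.6] [0.4843 0.0594 0.061 ]
tip side [ 0.49860762 -0.10324666  0.172     ] [[317.56642753 203.99977658]]
base side [[ 0.54746469 -0.11438752  0.03      ]]
[302 182  28  29 562] [315.3 195.6] [ 0.5535 -0.1048  0.02  ]
[ 290  241   40   38 1151] [309.2 259.8] [ 0.5458 -0.1144  0.02  ]
```

View pics/st.png

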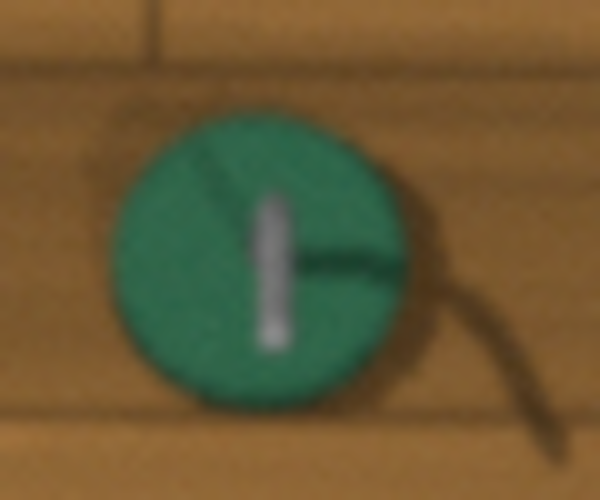

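```bash
python3 - <<'E'
from h import *
c=manip.get_calibration("top");cs=manip.get_calibration("side")
x,e=tri([c,cs],[(317.1,203.4),(292.2,223.6)]);print("tip",x.round(4),e)
for z in(.172,.178): print(plane(c,[(317.1,203.6)],z),plane(cs,[(292.2,223.6)],z))
move([0.4755,0.1655,0.14],0)
E
```

```text
tip [ 0.5005 -0.1019  0.1693] [np.float64(0.0003504170627252427), np.float64(0.0003504170627251336)]
[[ 0.49979852 -0.10186502  0.172     ]] [[ 0.49880498 -0.10371737  0.172     ]]
[[ 0.4987552  -0.10151121  0.178     ]] [[ 0.49570195 -0.10802533  0.178     ]]
tcp [0.2833 0.5567 0.2308] yaw x -27.0 shift [11.627  3.035 -8.712] twist -2.6975460908374713 t 0.25
```

apply_moves:
  motion:
    - [70,1.5,0.4,-1.1,-0.7]
    - [70,2.9,0.75,-2.2,-1.4]
    - [70,4.4,1.15,-3.3,-2.1]
    - [70,5.8,1.5,-4.35,-2.7]
    - [70,7.3,1.9,-5.45,-2.7]
    - [70,8.7,2.3,-6.55,-2.7]
    - [70,10.2,2.65,-7.6,-2.7]
    - [70,11.63,3.03,-8.71,-2.7]
    - [70,11.63,3.03,-8.71,-2.7]
    - [70,11.63,3.03,-8.71,-2.7]
  squeeze: 40

```text
t: 1.5
tcp_pos: [0.4756, 0.1658, 0.1403]
tool_rot: [-0.707, 0.0, 0.0, 0.707]
force: [0.2, -0.3, 0.3]
finger_gap: 0.823
```

```bash
python3 - <<'E'
from h import *
move([0.4755,0.1655,0.027],0)
im,c=shot("wrist","w1")
for p in [(.5895,.168),(.5934,.068),(.532,.110),(.486,.061),(.4755,.1655)]: print(proj(c,[[*p,.061]]).round(0))
h=hsv(im);m=((h[:,:,1]<60)&(h[:,:,2]>110)).astype(np.uint8)
k,l,st,ce=cv2.connectedComponentsWithStats(m)
for i in range(1,k):
    if st[i,4]>400: print(st[i].tolist(),ce[i].round(1),plane(c,[ce[i]],.061)[0].round(4))
E
```

```text
tcp [0.4756 0.1658 0.1403] yaw x -0.0 shift [-1.000e-03  3.778e+00 -1.300e-02] twist -0.003396798226140163 t 1.5
[[281. 363.]]
[[151. 367.]]
[[200. 296.]]
[[122. 236.]]
[[278. 221.]]
[246, 188, 70, 67, 3582] [281.2 221.1] [0.4756 0.1678 0.061 ]
[93, 205, 69, 63, 3275] [126.4 236.6] [0.4866 0.0636 0.061 ]
[190, 267, 46, 84, 1941] [211.9 299.2] [0.5345 0.1185 0.061 ]
[254, 338, 60, 50, 2374] [283.6 362.6] [0.5895 0.1698 0.061 ]
```

View pics/w1.png

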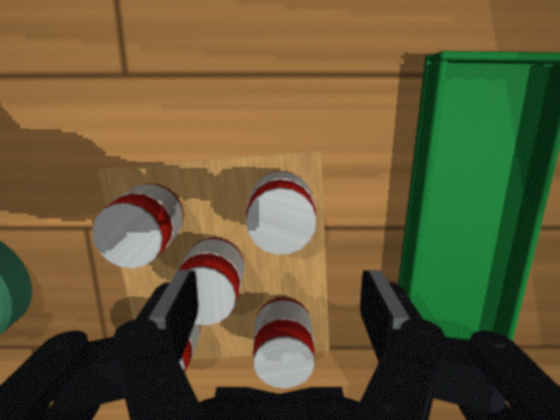

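apply_moves:
  motion:
    - [70,0,1.9,0.05,0]
    - [70,0,3.4,0.05,0]
    - [70,0,3.78,0.05,0]
    - [70,0,3.78,0.05,0]
    - [40,0,3.78,0.05,0]
    - [40,0,3.78,0.05,0]
    - [40,0,3.78,0.05,0]
    - [40,0,3.78,0.05,0]
    - [40,0,2.0,0.05,0]
    - [40,0,0.5,0.05,0]
    - [40,0,0.5,0.05,0]
  squeeze: 40

```text
t: 2.92
tcp_pos: [0.4786, 0.1677, 0.1292]
tool_rot: [-0.707, -0.003, -0.003, 0.707]
force: [-0.1, -0.1, -1.5]
finger_gap: 0.565
```

```bash
python3 - <<'E'
from h import *
move([0.403,0.317,0.034],0)
im,c=shot("wrist","w2")
m=mask(im,'green');cn=max(cv2.findContours(m,0,1)[0],key=cv2.contourArea);ap=cv2.approxPolyDP(cn,6,True).reshape(-1,2);print(ap.tolist(),plane(c,ap,.028).round(4).tolist())
E
```

```text
tcp [0.4786 0.1677 0.1292] yaw x 0.0 shift [-2.547  3.156  4.975] twist 0.003052426090224003 t 2.925
[[450, 42], [431, 48], [397, 316], [421, 331], [434, 321], [456, 324], [506, 363], [559, 188], [559, 44]] [[0.368, 0.2756, 0.028], [0.3715, 0.2641, 0.028], [0.5679, 0.2629, 0.028], [0.5822, 0.2841, 0.028], [0.5727, 0.2934, 0.028], [0.5756, 0.3117, 0.028], [0.6147, 0.3606, 0.028], [0.4623, 0.3679, 0.028], [0.3686, 0.3452, 0.028]]
```

View pics/w2.png

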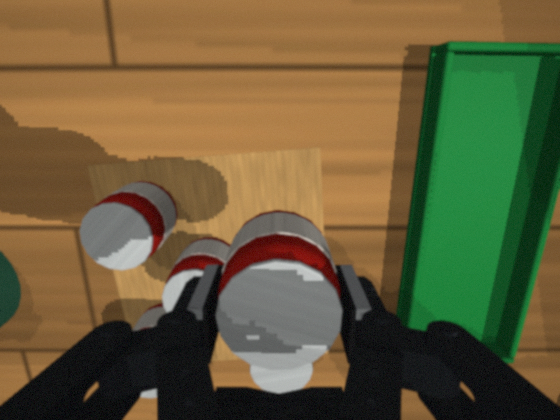

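apply_moves:
  motion:
    - [40,-0.8,0,1.7,0]
    - [40,-1.6,0,3.4,0]
    - [40,-2.38,0,4.97,0]
    - [40,-2.38,0.5,4.97,0]
    - [40,-2.38,2.0,4.97,0]
    - [40,-2.38,2.9,4.97,0]
    - [40,-2.38,3.07,4.97,0]
    - [40,-2.38,3.07,4.97,0]
    - [70,-2.38,3.07,4.97,0]
    - [70,-2.38,3.07,4.97,0]
    - [70,-2.38,1.5,4.97,0]
    - [70,-2.38,0,4.97,0]

```text
t: 4.47
tcp_pos: [0.4041, 0.3157, 0.1252]
tool_rot: [0.708, -0.001, -0.001, -0.707]
force: [0.8, -0.2, -0.2]
finger_gap: 0.822
```

```bash
python3 - <<'E'
from h import *
print(manip.sense()["finger_gap"])
move([0.5895,0.1690,0.027],0)
shot("side","s3",4,(150,140,340,290));shot("wrist","w3")
E
```

```text
0.8223396088325878
tcp [0.4041 0.3157 0.1252] yaw x -0.0 shift [ 6.19   3.264 -4.886] twist -0.0004584877126774245 t 4.475
```

View pics/s3.png

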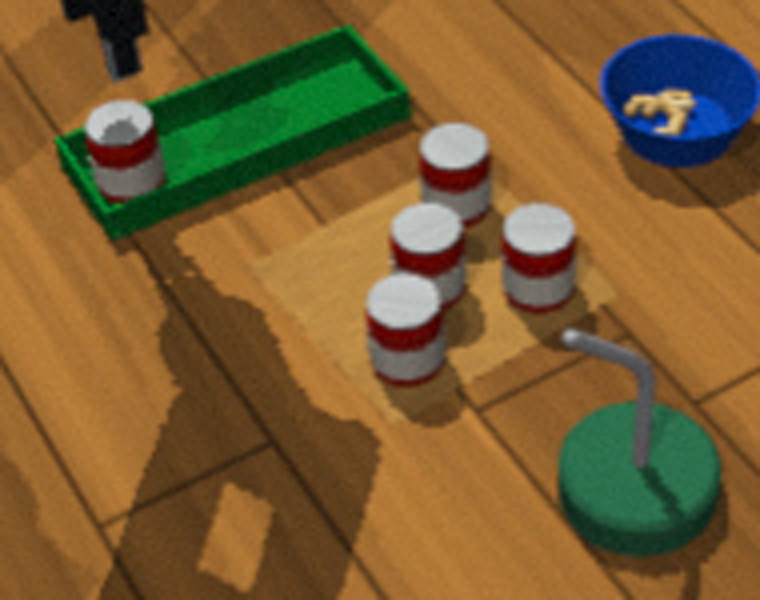

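View pics/w3.png

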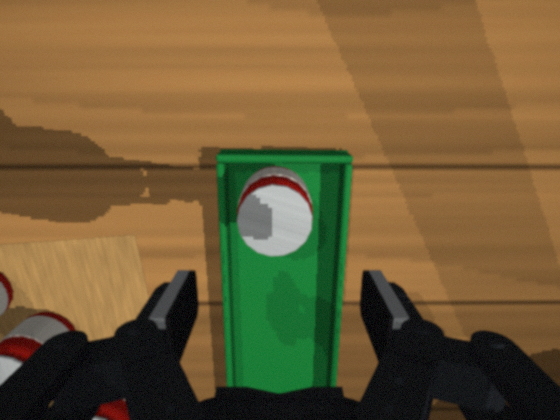

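apply_moves:
  motion:
    - [70,1.55,0,-1.25,0]
    - [70,3.1,0,-2.5,0]
    - [70,4.65,0,-3.7,0]
    - [70,6.18,0,-4.91,0]
    - [70,6.18,0.3,-4.91,0]
    - [70,6.18,2.0,-4.91,0]
    - [70,6.18,3.27,-4.91,0]
    - [70,6.18,3.27,-4.91,0]
    - [40,6.18,3.27,-4.91,0]
    - [40,6.18,3.27,-4.91,0]
    - [40,6.18,3.27,-4.91,0]
    - [40,6.18,3.27,-4.91,0]

```text
t: 6.08
tcp_pos: [0.5905, 0.1694, 0.0285]
tool_rot: [-0.707, -0.001, -0.001, 0.707]
force: [-0.2, -0.3, 3.2]
finger_gap: 0.566
```

```bash
python3 - <<'E'
from h import *
print(manip.sense()["finger_gap"],manip.sense()["force"])
move([0.579,0.3165,0.034],0)
E
```

```text
0.5655857314791619 [-0.24778478 -0.26303967  3.22028431]
tcp [0.5905 0.1694 0.0285] yaw x 0.0 shift [-0.381 -0.184  4.904] twist 0.0028211330071229667 t 6.075
```

apply_moves:
  motion:
    - [40,0,-1.9,0,0]
    - [40,0,-3.2,0.3,0]
    - [40,-0.1,-3.2,2.3,0]
    - [40,-0.37,-3.2,4.3,0]
    - [40,-0.37,-3.2,4.91,0]
    - [40,-0.37,-1.5,4.91,0]
    - [40,-0.37,-0.35,4.91,0]
    - [40,-0.37,-0.2,4.91,0]
    - [70,-0.37,-0.2,4.91,0]
    - [70,-0.37,-0.2,4.91,0]
    - [70,-0.37,-1.5,4.91,0]
    - [70,-0.37,-3.2,4.91,0]

```text
t: 7.58
tcp_pos: [0.5779, 0.3157, 0.123]
tool_rot: [0.708, -0.001, -0.001, -0.707]
force: [0.9, -0.3, -0.3]
finger_gap: 0.821
```

```bash
python3 - <<'E'
from h import *
print(manip.sense()["finger_gap"],manip.sense()["force"])
move([0.487,0.0625,0.027],0)
shot("side","s4",4,(150,140,340,290))
E
```

```text
0.8205407551594676 [ 0.92188935 -0.3239541  -0.32400123]
tcp [0.5779 0.3157 0.123 ] yaw x 0.0 shift [-3.02   3.222 -8.437] twist 9.113402201137433e-05 t 7.575
```

View pics/s4.png

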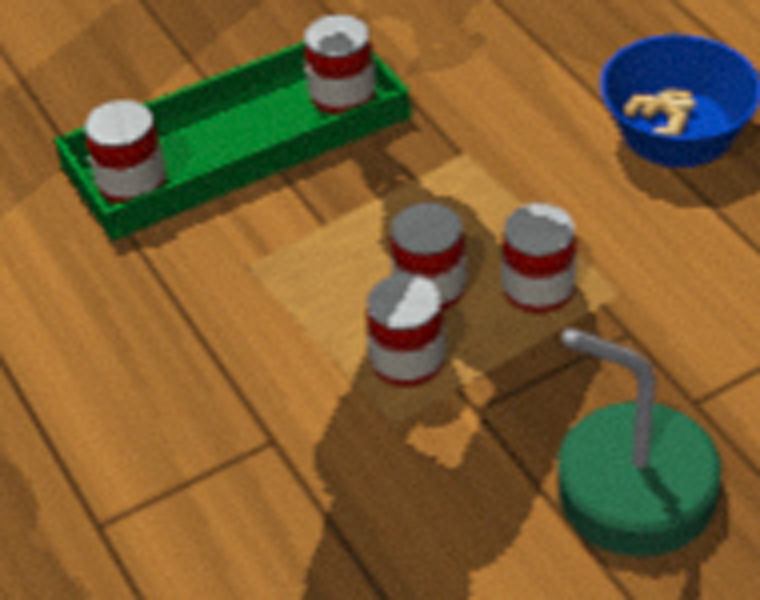

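apply_moves:
  motion:
    - [70,-0.6,0,-1.8,0]
    - [70,-1.3,0,-3.6,0]
    - [70,-2.0,0,-5.4,0]
    - [70,-2.7,0,-7.2,0]
    - [70,-3.05,0,-8.46,0]
    - [70,-3.05,0.4,-8.46,0]
    - [70,-3.05,2.0,-8.46,0]
    - [70,-3.05,3.2,-8.46,0]
    - [70,-3.05,3.2,-8.46,0]
    - [40,-3.05,3.2,-8.46,0]
    - [40,-3.05,3.2,-8.46,0]
    - [40,-3.05,3.2,-8.46,0]

```text
t: 9.12
tcp_pos: [0.4883, 0.0628, 0.0286]
tool_rot: [0.707, 0.001, 0.001, -0.707]
force: [0.1, 1.6, 3.4]
finger_gap: 0.566
```

```bash
python3 - <<'E'
from h import *
print(manip.sense()["finger_gap"],manip.sense()["force"])
move([0.4625,0.3165,0.034],0)
E
```

```text
0.5660999663295767 [0.10848388 1.55146145 3.41139163]
tcp [0.4883 0.0628 0.0286] yaw x 0.0 shift [-0.855 -0.185  8.456] twist 0.003610326829786459 t 9.125
```

apply_moves:
  motion:
    - [40,0,-1.9,0,0]
    - [40,0,-3.2,0.3,0]
    - [40,-0.2,-3.2,2.2,0]
    - [40,-0.4,-3.2,4.2,0]
    - [40,-0.6,-3.2,6.2,0]
    - [40,-0.82,-3.2,8.0,0]
    - [40,-0.82,-3.2,8.46,0]
    - [40,-0.82,-1.8,8.46,0]
    - [40,-0.82,-0.4,8.46,0]
    - [40,-0.82,-0.2,8.46,0]
    - [70,-0.82,-0.2,8.46,0]
    - [70,-0.82,-0.2,8.46,0]

```text
t: 10.62
tcp_pos: [0.4632, 0.316, 0.0341]
tool_rot: [-0.707, -0.0, -0.0, 0.707]
force: [-0.3, -0.6, -0.6]
finger_gap: 0.822
```

```bash
python3 - <<'E'
from h import *
print(manip.sense()["finger_gap"],manip.sense()["force"])
move([0.5945,0.0695,0.027],0)
E
```

```text
0.8218079457235112 [-0.32436765 -0.63364751 -0.58971831]
tcp [0.4632 0.316  0.0341] yaw x -0.0 shift [ 4.38   0.238 -8.215] twist -0.002054948024121472 t 10.625
```

apply_moves:
  motion:
    - [70,0,-1.9,0,0]
    - [70,0.1,-3.0,-0.3,0]
    - [70,1.0,-3.0,-2.0,0]
    - [70,1.9,-3.0,-3.7,0]
    - [70,2.8,-3.0,-5.4,0]
    - [70,3.7,-3.0,-7.1,0]
    - [70,4.4,-3.0,-8.23,0]
    - [70,4.4,-2.5,-8.23,0]
    - [70,4.4,-0.8,-8.23,0]
    - [70,4.4,0.2,-8.23,0]
    - [70,4.4,0.2,-8.23,0]
    - [40,4.4,0.2,-8.23,0]

```text
t: 12.12
tcp_pos: [0.595, 0.0702, 0.0282]
tool_rot: [-0.707, -0.001, 0.0, 0.707]
force: [-0.2, -0.2, 0.1]
finger_gap: 0.628
```

apply_moves:
  motion:
    - [40,0,0,0,0]
    - [40,0,0,0,0]
    - [40,0,0,0,0]

```text
t: 12.5
tcp_pos: [0.5956, 0.0698, 0.0288]
tool_rot: [-0.707, -0.001, -0.001, 0.707]
force: [-0.6, 1.3, 6.3]
finger_gap: 0.563
```

```bash
python3 - <<'E'
from h import *
print(manip.sense()["finger_gap"],manip.sense()["force"])
move([0.5205,0.3165,0.034],0)
shot("side","s5",4,(150,140,340,290))
E
```

```text
0.5627700549821955 [-0.64864603  1.25709808  6.26341889]
tcp [0.5956 0.0698 0.0288] yaw x 0.0 shift [-2.5   -0.18   8.225] twist 0.002717854737250036 t 12.5
```

View pics/s5.png

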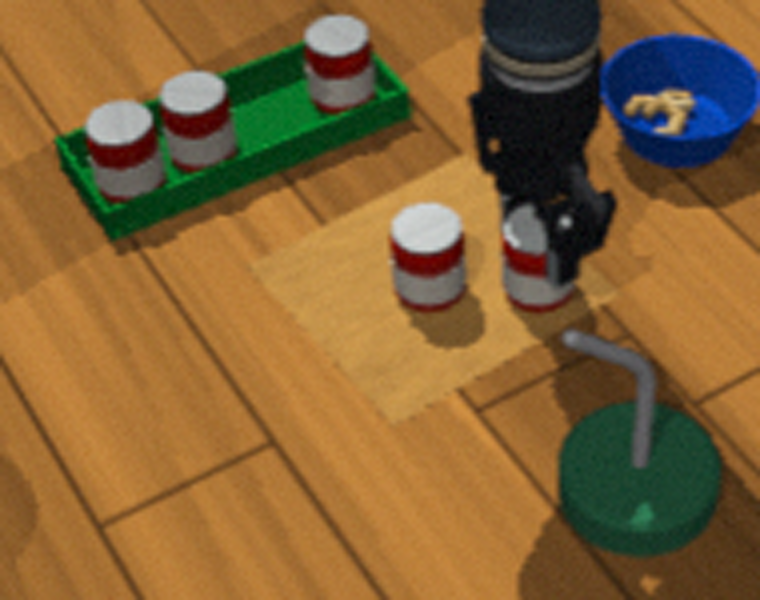

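apply_moves:
  motion:
    - [40,0,-1.9,0,0]
    - [40,0,-3.3,0.3,0]
    - [40,-0.6,-3.3,2.2,0]
    - [40,-1.2,-3.3,4.1,0]
    - [40,-1.8,-3.3,6.0,0]
    - [40,-2.46,-3.3,7.8,0]
    - [40,-2.46,-3.3,8.23,0]
    - [40,-2.46,-1.8,8.23,0]
    - [40,-2.46,-0.4,8.23,0]
    - [40,-2.46,-0.2,8.23,0]
    - [70,-2.46,-0.2,8.23,0]
    - [70,-2.46,-0.2,8.23,0]

```text
t: 14.05
tcp_pos: [0.5214, 0.316, 0.0336]
tool_rot: [-0.707, -0.0, -0.0, 0.707]
force: [1.1, -0.8, 0.2]
finger_gap: 0.821
```

apply_moves:
  motion:
    - [70,0,-1.9,0,0]
    - [70,0,-3.8,0,0]
    - [70,0,-5.0,0,0]
    - [70,0,-5.0,0,0]

```text
t: 14.55
tcp_pos: [0.5232, 0.3171, 0.1874]
tool_rot: [-0.706, -0.003, -0.003, 0.708]
force: [-0.0, -0.4, 1.1]
finger_gap: 0.82
```

```bash
python3 - <<'E'
from h import *
s=manip.sense();print(s["finger_gap"],s["force"],s["q"])
move([0.47,-0.30,0.28],-90)
shot("side","s6",4,(150,140,340,290))
shot("top","t6",3,(140,120,420,310))
E
```

```text
0.8204248179170461 [-0.03291806 -0.40338427  1.10364039] [ 3.62412988e-01  5.57718145e-01  1.51696226e+00 -1.74844981e-04
  1.05834254e+00 -1.20842437e+00]
tcp [0.5232 0.3171 0.1874] yaw x 0.0 shift [ -1.752  -3.162 -20.559] twist 9.000655645420307 t 14.55
```

View pics/s6.png

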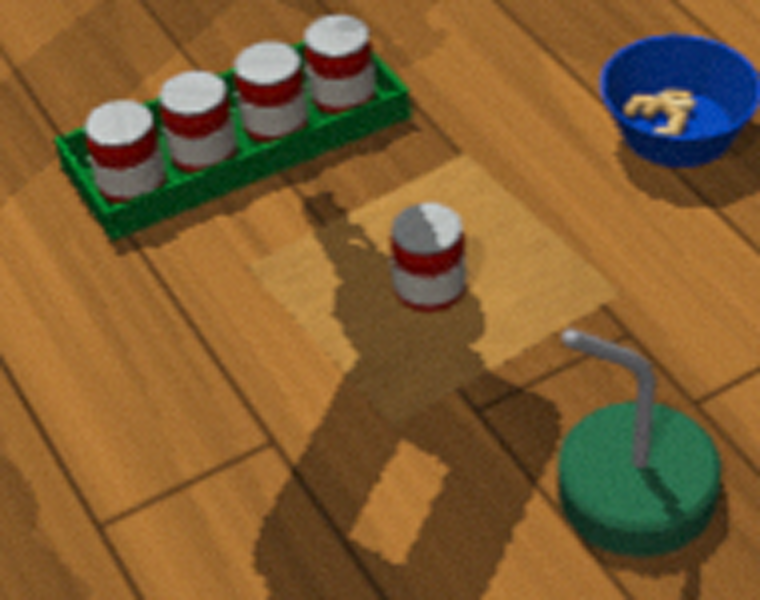

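View pics/t6.png

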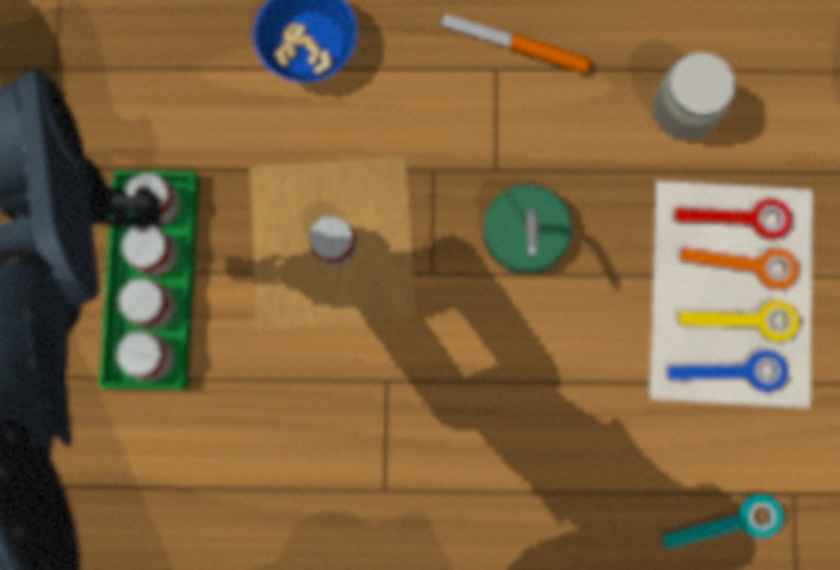

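apply_moves:
  motion:
    - [50,-0.2,-1,-1.7,0.9]
    - [50,-0.4,-2,-3.5,1.8]
    - [50,-0.6,-3,-5.3,2.7]
    - [50,-0.9,-3.56,-7.3,3.6]
    - [50,-1.2,-3.56,-9.3,4.5]
    - [50,-1.4,-3.56,-11.3,5.4]
    - [50,-1.6,-3.56,-13.3,6.3]
    - [50,-1.8,-3.56,-15.3,7.2]
    - [50,-2.0,-3.56,-17.3,8.1]
    - [50,-2.35,-3.56,-19.2,9]
    - [50,-2.35,-3.56,-19.55,9]
    - [50,-2.35,-3.56,-19.55,9]

```text
t: 16.15
tcp_pos: [0.4498, -0.2698, 0.2885]
tool_rot: [-0.5, 0.501, -0.499, 0.5]
force: [-0.2, 0.2, 0.2]
finger_gap: 0.584
```

```bash
cat >> h.py <<'E'
def paddle(im,c,col,z=.012,amin=300):
    m=mask(im,col);k,l,st,ce=cv2.connectedComponentsWithStats(m)
    out=[]
    for i in range(1,k):
        if st[i,4]<amin: continue
        mm=(l==i).astype(np.uint8)
        cn,hi=cv2.findContours(mm,cv2.RETR_CCOMP,cv2.CHAIN_APPROX_NONE)
        holes=[q for q,hh in zip(cn,hi[0]) if hh[3]>=0 and cv2.contourArea(q)>15]
        if not holes: continue
        q=max(holes,key=cv2.contourArea);M=cv2.moments(q);hc=np.array([M['m10'],M['m01']])/M['m00']
        vs,us=np.nonzero(mm);P=plane(c,np.c_[us,vs],z);h=plane(c,[hc],z)[0]
        # handle points: farther than 30mm from hole
        d=np.linalg.norm(P[:,:2]-h[:2],axis=1);H=P[(d>35)&(d<120)][:,:2]
        v=(H-h[:2]).mean(0);yaw=np.degrees(np.arctan2(v[1],v[0]))
        out.append((h,yaw,d.max(),hc,st[i].tolist()))
    return out
E
python3 - <<'E'
from h import *
s=manip.sense();print(s["tcp_pos"],s["q"].round(2))
im,c=shot("wrist","w7")
for n in ['red','orange','yellow','blue']:
    for o in paddle(im,c,n): print(n,o[0].round(4),round(o[1],1),o[2].round(3),o[3].round(1),o[4])
E
```

```text
[ 0.44982441 -0.26979923  0.28845655] [-0.75  0.33  1.61  0.    1.21 -0.75]
red [ 0.5677 -0.3854  0.012 ] nan 0.111 [369.9 257.6] [352, 173, 36, 100, 1373]
orange [ 0.5101 -0.3899  0.012 ] nan 0.111 [325.2 260.8] [308, 177, 40, 99, 1258]
yellow [ 0.4507 -0.3885  0.012 ] nan 0.112 [279.4 259.8] [262, 175, 35, 101, 1321]
blue [ 0.3946 -0.3738  0.012 ] nan 0.111 [235.6 249.3] [219, 163, 35, 102, 1264]h.py:46: RuntimeWarning: Mean of empty slice.
  v=(H-h[:2]).mean(0);yaw=np.degrees(np.arctan2(v[1],v[0]))
  ret = um.true_divide(
```

View pics/w7.png

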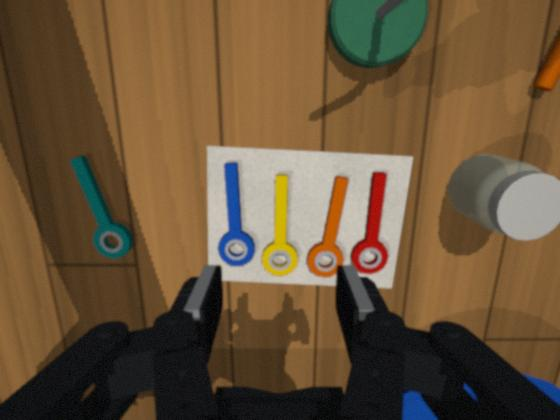

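```bash
sed -i 's/(d>35)&(d<120)/(d>.035)\&(d<.12)/' h.py; python3 - <<'E'
from h import *
im,c=shot("wrist","w7")
for n in ['red','orange','yellow','blue']:
    for o in paddle(im,c,n): print(n,o[0].round(4),round(o[1],1),o[2].round(3),o[3].round(1),o[4])
move([.52,-.11,.30],-90)
E
```

```text
red [ 0.5676 -0.3854  0.012 ] 88.8 0.111 [369.4 258.4] [351, 174, 36, 100, 1346]
orange [ 0.51  -0.39   0.012] 82.2 0.111 [324.8 261.6] [307, 178, 40, 99, 1251]
yellow [ 0.4506 -0.3883  0.012 ] 88.7 0.111 [279.  260.3] [262, 176, 35, 100, 1318]
blue [ 0.3945 -0.3738  0.012 ] 90.8 0.111 [235.3 249.9] [219, 164, 35, 101, 1252]
tcp [ 0.4502 -0.2683  0.2891] yaw x -89.9 shift [-5.271 -0.354  2.336] twist 0.011850972280927862 t 16.25
```

apply_moves:
  motion:
    - [32,-1.7,-0.1,0.7,0]
    - [32,-3.4,-0.2,1.4,0]
    - [32,-5.3,-0.4,2.3,0]
    - [32,-5.3,-0.4,2.3,0]
    - [32,-5.3,-0.4,2.3,0]

```text
t: 16.88
tcp_pos: [0.5191, -0.1094, 0.302]
tool_rot: [0.501, -0.499, 0.499, -0.501]
force: [-0.6, 0.2, 1.3]
finger_gap: 0.375
```

```bash
python3 - <<'E'
from h import *
s=manip.sense();print(s["tcp_pos"],s["q"].round(2))
im,c=shot("wrist","w8")
E
```

```text
[ 0.51906239 -0.10944945  0.302003  ] [-0.42  0.32  1.58 -0.    1.24 -0.42]
```

View pics/w8.png

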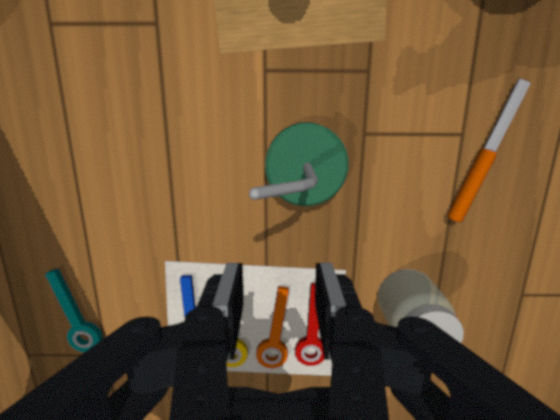

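```bash
python3 - <<'E'
from h import *
c=manip.get_calibration("wrist")
im=cv2.imread("pics/w8.png")[:,:,::-1]
m=cv2.inRange(hsv(im),(60,60,30),(90,255,255));k,l,st,ce=cv2.connectedComponentsWithStats(m)
for i in range(1,k):
    if st[i,4]>2000:
        cn=max(cv2.findContours((l==i).astype(np.uint8),0,1)[0],key=cv2.contourArea);e=cv2.fitEllipse(cv2.convexHull(cn));print(st[i].tolist(),e,plane(c,[e[0]],.03)[0].round(4),plane(c,[e[0]],.02)[0].round(4))
print('tip',plane(c,[(255,193.5)],.171))
crop=cv2.resize(im[110:220,230:360],None,fx=5,fy=5,interpolation=cv2.INTER_CUBIC);cv2.imwrite("pics/st8.png",crop[:,:,::-1])
ct=manip.get_calibration("top");cs=manip.get_calibration("side")
print(tri([c,ct,cs],[(255,193.5),(317.1,203.6),(292.2,223.6)]))
for z in(.03,.105): pass
# top-face circle: leftmost etc in side/top
E
```

```text
[266, 123, 82, 83, 4690] ((306.1526794433594, 163.9207763671875), (81.49749755859375, 82.76371002197266), 39.262447357177734) [ 0.5518 -0.1044  0.03  ] [ 0.5525 -0.1061  0.02  ]
tip [[ 0.50070859 -0.10396147  0.171     ]]
(array([ 0.50008799, -0.10287016,  0.17076935]), [np.float64(0.001276410681945141), np.float64(0.0009332198445060002), np.float64(0.000605029353472318)])
```

View pics/st8.png

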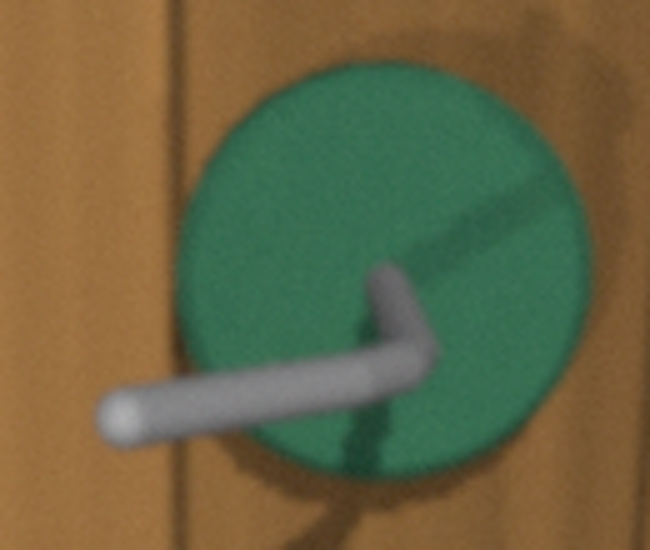

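apply_moves:
  motion:
    - [32,1.6,0,-1.1,0]
    - [32,3.2,0.3,-2.3,0]
    - [32,4.8,1.3,-3.4,-0.08]
    - [32,5.96,3.0,-4.2,-0.08]
    - [32,5.96,5.0,-4.2,-0.08]
    - [32,5.96,7.0,-4.2,-0.08]
    - [32,5.96,8.0,-4.2,-0.08]
    - [32,5.96,8.0,-4.2,-0.08]
    - [32,5.96,8.0,-4.2,-0.08]

```text
t: 18.05
tcp_pos: [0.3937, -0.2911, 0.0631]
tool_rot: [0.503, -0.496, 0.497, -0.503]
force: [-0.2, -0.1, 0.4]
finger_gap: 0.376
```

```bash
python3 - <<'E'
from h import *
move([.3933,-.2888,.005],-89.2)
im,c=shot("wrist","w9")
for n in ['blue']:
    for o in paddle(im,c,n): print(n,o[0].round(4),round(o[1],1),o[2].round(3),o[3].round(1),o[4])
E
```

```text
tcp [ 0.3937 -0.2911  0.0631] yaw x -89.2 shift [-0.078  1.935 -0.013] twist -0.004316790835548545 t 18.05
blue [ 0.3946 -0.3739  0.012 ] 91.5 0.113 [277.2 355.3] [243, 189, 70, 193, 5277]
```

View pics/w9.png

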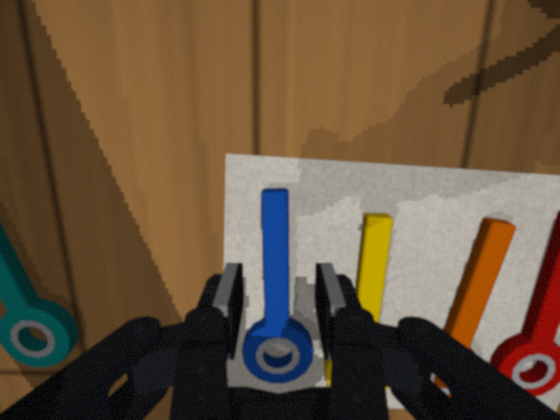

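apply_moves:
  motion:
    - [32,-0.08,1.0,0,0]
    - [32,-0.08,1.9,0,0]
    - [32,-0.08,1.93,0,0]
    - [5,-0.08,1.93,0,0]
    - [5,-0.08,1.93,0,0]
    - [5,-0.08,1.93,0,0]
    - [5,-0.08,1.93,0,0]
    - [5,-0.08,1.93,0,0]
    - [5,-0.08,1.93,0,0]
  squeeze: 20

```text
t: 19.23
tcp_pos: [0.3943, -0.2882, 0.0057]
tool_rot: [0.504, -0.495, 0.497, -0.504]
force: [-0.7, 0.1, 7.9]
finger_gap: 0.18
```

```bash
python3 - <<'E'
from h import *
s=manip.sense();print(s["tcp_pos"],s["finger_gap"],s["force"],s["tool_rot"])
shot("wrist","w10")
E
```

```text
[ 0.39426384 -0.28823096  0.00566492] 0.17968825077537 [-0.70843607  0.14610715  7.9080899 ] [ 0.50371483 -0.49528546  0.49741498 -0.50352956]
```

View pics/w10.png

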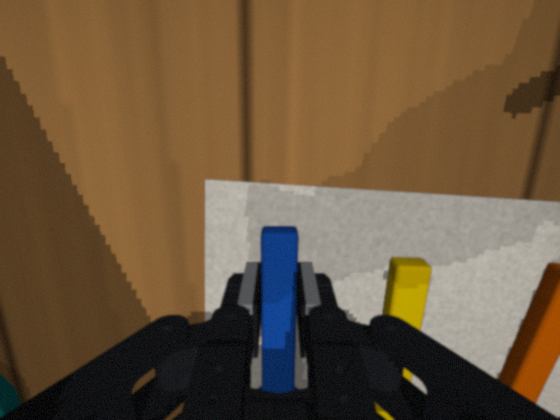

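apply_moves:
  motion:
    - [5,0,-1,0,0]
    - [5,0,-2.5,0,0]
    - [5,0,-4.2,0,0]
    - [5,0,-6,0,0]
    - [5,0,-8,0,0]
    - [5,0,-8.5,0,0]
    - [5,0,-8.5,0,0]

```text
t: 20.15
tcp_pos: [0.3939, -0.2878, 0.261]
tool_rot: [0.504, -0.495, 0.498, -0.504]
force: [0.3, -0.4, -0.1]
finger_gap: 0.174
```

```bash
python3 - <<'E'
from h import *
s=manip.sense();print(s["tcp_pos"],s["finger_gap"],s["force"],s["tool_rot"])
shot("wrist","w11");shot("side","s11",3,(220,180,420,380))
E
```

```text
[ 0.39388978 -0.28775937  0.26101865] 0.17428222832956142 [ 0.26237559 -0.4092426  -0.08788124] [ 0.50373497 -0.49486497  0.49782577 -0.50351688]
```

View pics/w11.png

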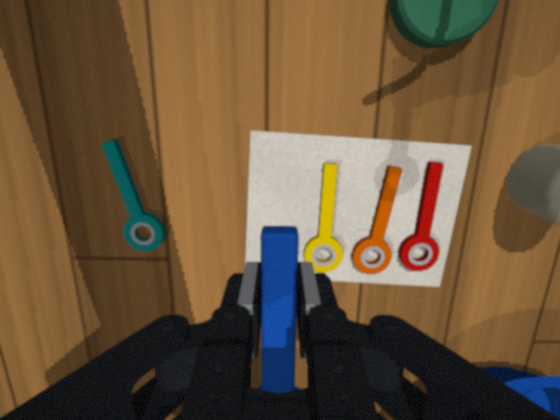

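View pics/s11.png

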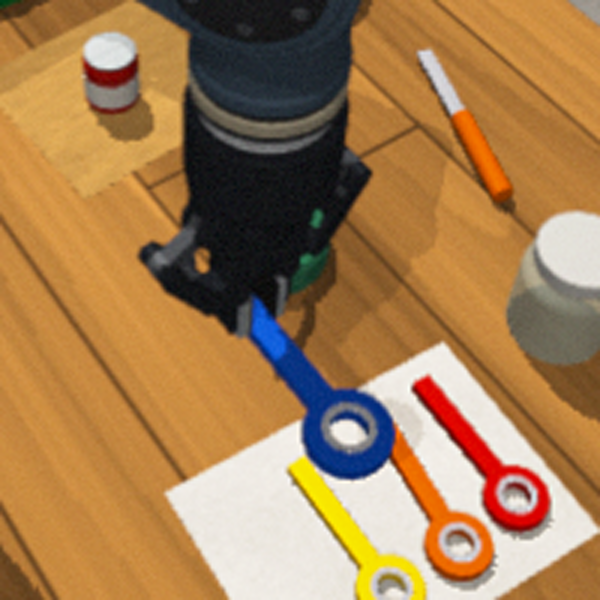

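```bash
python3 - <<'E'
from h import *
move([.589,-.104,.22],179.2)
E
```

```text
tcp [ 0.3929 -0.2867  0.2586] yaw x -89.2 shift [-5.993  1.287  6.625] twist 9.162615195681326 t 20.25
```

apply_moves:
  motion:
    - [5,-0.6,0,0.7,1.0]
    - [5,-1.2,0,1.4,2.0]
    - [5,-1.8,0,2.1,3.0]
    - [5,-2.4,0,2.8,4.0]
    - [5,-3.0,0,3.5,5.0]
    - [5,-3.7,0.2,4.2,6.0]
    - [5,-4.4,0.5,4.9,7.0]
    - [5,-5.1,0.8,5.6,8.0]
    - [5,-5.7,1.1,6.2,9.1]
    - [5,-6.0,1.3,6.62,9.1]
    - [5,-6.0,1.3,6.62,9.1]
    - [5,-6.0,1.3,6.62,9.1]

```text
t: 21.75
tcp_pos: [0.589, -0.1052, 0.2199]
tool_rot: [-0.0, -0.707, 0.707, 0.001]
force: [-0.2, -0.9, -0.5]
finger_gap: 0.18
```

```bash
python3 - <<'E'
from h import *
s=manip.sense();print(s["tcp_pos"],s["finger_gap"],s["force"],s["tool_rot"],s["q"].round(2))
move([.589,-.104,.19],180)
i1,c1=shot("top","t12",8,(280,160,350,230));i2,c2=shot("side","s12",5,(240,180,360,290))
for im,c in((i1,c1),(i2,c2)):
    for o in paddle(im,c,'blue',.221,40): print(o[0].round(4),round(o[1],1),o[2].round(3),o[3].round(1),o[4])
E
```

```text
[ 0.58895722 -0.10519349  0.21990668] 0.18039070538306956 [-0.21932005 -0.92385534 -0.50819245] [-3.18523754e-04 -7.07067837e-01  7.07144787e-01  1.10571563e-03] [-0.36  0.5   1.51 -0.    1.12  1.21]
tcp [ 0.589  -0.1052  0.2199] yaw x 179.9 shift [-0.002  0.997 -0.04 ] twist -0.011540747926369476 t 21.75
[ 0.6931 -0.5877  0.221 ] 111.8 0.179 [481.2 138.1] [436, 104, 94, 94, 6366]
[ 0.5046 -0.1015  0.221 ] -3.9 0.087 [294.5 206.1] [284, 189, 44, 29, 406]
[ 0.6044 -0.6179  0.221 ] 109.9 0.126 [542.1 386.7] [468, 323, 92, 97, 7799]
```

View pics/t12.png

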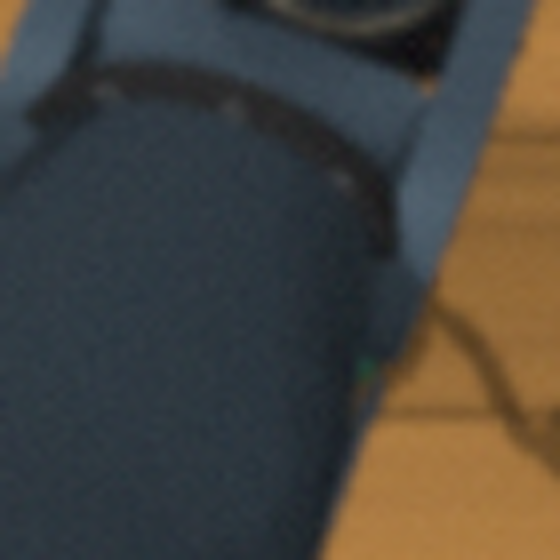

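View pics/s12.png

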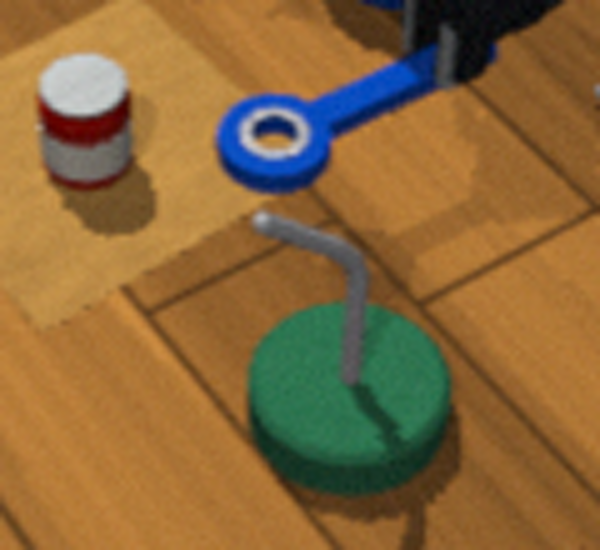

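apply_moves:
  motion:
    - [5,0,0.6,-0.05,0]
    - [5,0,1.1,-0.05,0]
    - [5,0,1.4,-0.05,0]
    - [5,0,1.4,-0.05,0]

```text
t: 22.35
tcp_pos: [0.589, -0.1032, 0.1775]
tool_rot: [0.001, 0.707, -0.707, -0.002]
force: [-0.4, -0.2, -0.3]
finger_gap: 0.178
```

```bash
python3 - <<'E'
from h import *
s=manip.sense();print(s["tcp_pos"],s["finger_gap"],s["force"])
shot("side","s13",8,(250,190,320,250)); shot("wrist","w13")
E
```

```text
[ 0.58899699 -0.10319947  0.17746609] 0.1781578137835063 [-0.42788803 -0.21412418 -0.25442951]
```

View pics/s13.png

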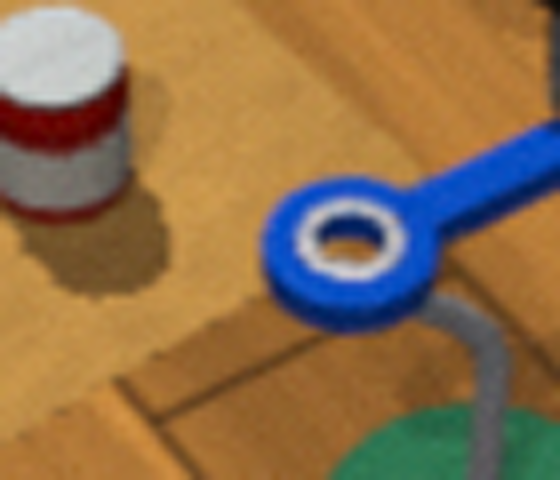

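View pics/w13.png

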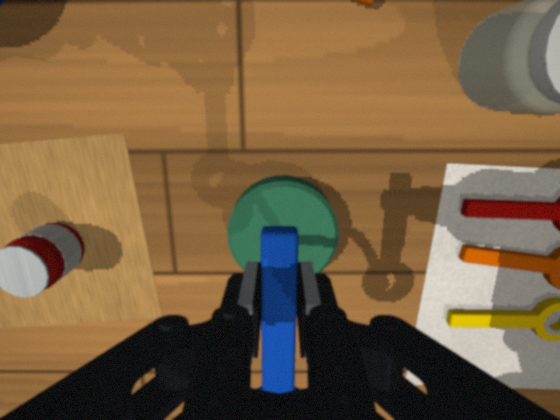

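apply_moves:
  motion:
    - [5,0,0.15,0,0]
    - [5,0,0.27,0,0]
    - [5,0,0.27,0,0]
    - [5,-0.07,0.35,0,0]
    - [5,-0.14,0.42,0,0]
    - [5,-0.14,0.42,0,0]

```text
t: 23.2
tcp_pos: [0.5917, -0.1029, 0.1651]
tool_rot: [-0.001, 0.707, -0.707, -0.003]
force: [-5.1, 0.1, 2.4]
finger_gap: 0.179
```

```bash
python3 - <<'E'
from h import *
s=manip.sense();print(s["tcp_pos"],s["finger_gap"],s["force"])
shot("side","s14",8,(250,190,320,250))
E
```

```text
[ 0.5916676  -0.10289395  0.16510336] 0.17891464949828983 [-5.11993524  0.11251408  2.41755417]
```

View pics/s14.png

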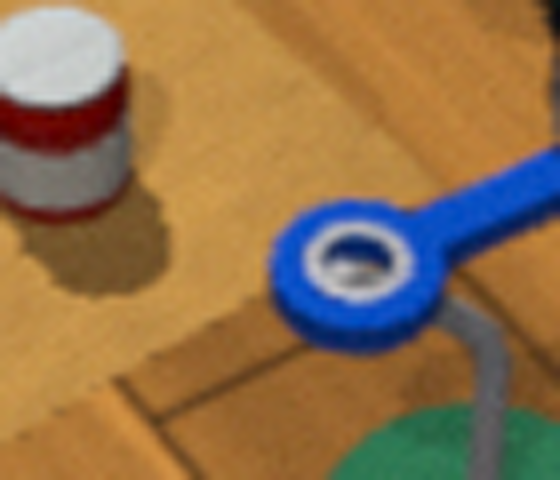

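apply_moves:
  motion:
    - [5,-0.03,0.1,0,0]
    - [5,-0.08,0.18,0,0]
    - [5,-0.15,0.24,0,0]
    - [5,-0.22,0.28,0,0]
    - [5,-0.22,0.28,0,0]

```text
t: 23.88
tcp_pos: [0.5936, -0.102, 0.1561]
tool_rot: [-0.005, 0.708, -0.706, -0.006]
force: [-10.1, -1.4, 4.6]
finger_gap: 0.178
```

```bash
python3 - <<'E'
from h import *
s=manip.sense();print(s["tcp_pos"],s["finger_gap"],s["force"])
shot("side","s15",8,(250,190,320,250))
E
```

```text
[ 0.59361869 -0.1019592   0.15614716] 0.17783421656388052 [-10.12891177  -1.4441395    4.55778087]
```

View pics/s15.png

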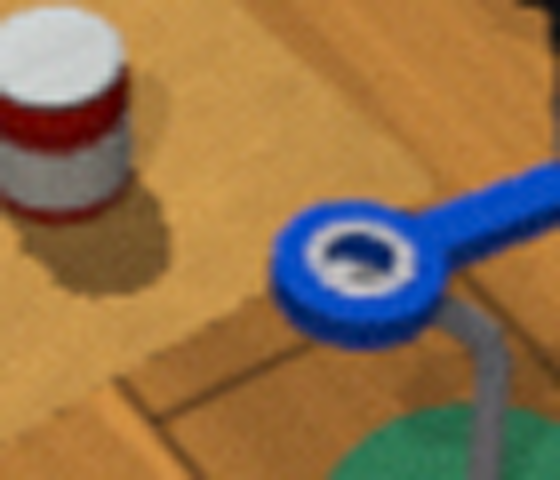

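apply_moves:
  motion:
    - [5,-0.05,-0.15,0,0]
    - [5,-0.05,-0.3,0,0]
    - [5,-0.05,-0.45,0,0]
    - [5,-0.05,-0.6,0,0]
    - [5,-0.05,-0.75,0,0]
    - [5,-0.05,-0.75,0,0]

```text
t: 24.68
tcp_pos: [0.5969, -0.1021, 0.1777]
tool_rot: [-0.003, 0.708, -0.706, -0.005]
force: [-8.3, 0.0, -2.2]
finger_gap: 0.177
```

```bash
python3 - <<'E'
from h import *
s=manip.sense();print(s["tcp_pos"],s["finger_gap"],s["force"])
shot("side","s16",8,(250,190,320,250))
E
```

```text
[ 0.59694807 -0.10212943  0.17771349] 0.1766700335392554 [-8.32163576  0.0256612  -2.23242267]
```

View pics/s16.png

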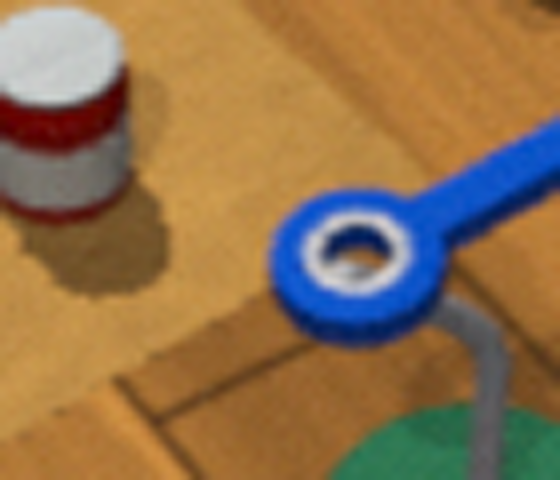

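apply_moves:
  motion:
    - [5,-0.05,-0.1,0,0]
    - [5,-0.1,-0.2,0,0]
    - [5,-0.12,-0.3,0,0]
    - [5,-0.12,-0.45,0,0]
    - [5,-0.12,-0.45,0,0]

```text
t: 25.35
tcp_pos: [0.599, -0.1019, 0.1903]
tool_rot: [-0.005, 0.708, -0.706, -0.006]
force: [-10.0, -0.4, -3.6]
finger_gap: 0.176
```

```bash
python3 - <<'E'
from h import *
s=manip.sense();print(s["tcp_pos"],s["finger_gap"],s["force"])
shot("side","s17",8,(250,190,320,250))
E
```

```text
[ 0.59904038 -0.1018715   0.19033851] 0.17624179833618744 [-10.04945561  -0.42144902  -3.64339707]
```

View pics/s17.png

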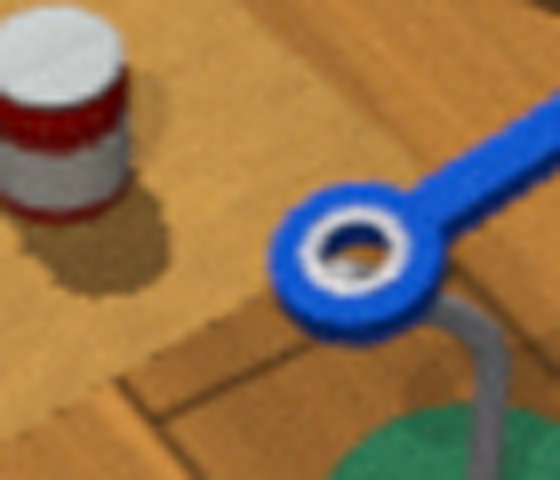

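apply_moves:
  motion:
    - [5,-0.03,-0.1,0,0]
    - [5,-0.03,-0.2,0,0]
    - [5,-0.03,-0.3,0,0]
    - [5,-0.03,-0.4,0,0]
    - [5,-0.05,-0.3,0,0]
    - [5,-0.1,-0.15,0,0]
    - [5,-0.2,0,0,0]
    - [5,-0.2,0,0,0]

```text
t: 26.4
tcp_pos: [0.6047, -0.1018, 0.19]
tool_rot: [-0.005, 0.708, -0.706, -0.007]
force: [-10.4, 0.4, -1.3]
finger_gap: 0.174
```

```bash
python3 - <<'E'
from h import *
s=manip.sense();print(s["tcp_pos"],s["finger_gap"],s["force"])
shot("side","s18",8,(250,190,320,250))
E
```

```text
[ 0.60469593 -0.10176631  0.18998311] 0.17423765375514086 [-10.39517029   0.37546916  -1.31035647]
```

View pics/s18.png

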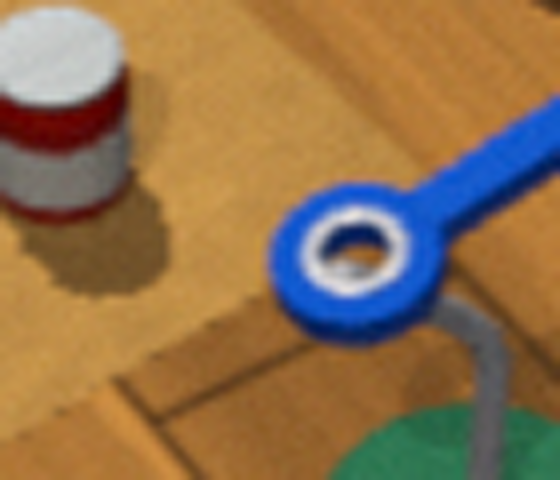

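apply_moves:
  motion:
    - [5,0.03,-0.15,0,0]
    - [5,0.06,-0.3,0,0]
    - [5,0.1,-0.45,0,0]
    - [5,0.15,-0.6,0,0]
    - [5,0.2,-0.7,0,0]
    - [5,0.2,-0.7,0,0]

```text
t: 27.2
tcp_pos: [0.6012, -0.1022, 0.2119]
tool_rot: [-0.003, 0.708, -0.706, -0.005]
force: [-6.3, -0.9, -3.4]
finger_gap: 0.179
```

```bash
python3 - <<'E'
from h import *
s=manip.sense();print(s["tcp_pos"],s["finger_gap"],s["force"])
shot("side","s19",7,(250,180,330,250))
E
```

```text
[ 0.60123953 -0.1021971   0.21192802] 0.17934404486201463 [-6.31376576 -0.86210818 -3.43228126]
```

View pics/s19.png

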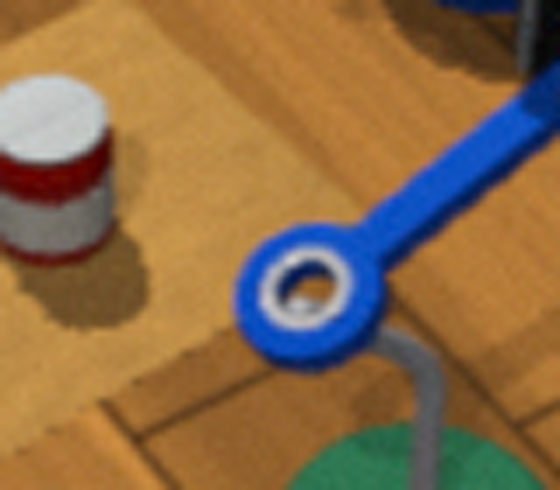

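apply_moves:
  motion:
    - [5,0,0,0,0]
    - [5,0.1,0,0,0]
    - [5,0.2,0.0,0,0]
    - [5,0.2,0.1,0,0]
    - [5,0.1,0.2,0,0]
    - [5,0.0,0.3,0,0]
    - [5,0.0,0.3,0,0]
  squeeze: 60

```text
t: 28.12
tcp_pos: [0.6041, -0.1029, 0.2043]
tool_rot: [-0.0, 0.707, -0.707, -0.002]
force: [-5.3, -0.6, -0.4]
finger_gap: 0.161
```

```bash
python3 - <<'E'
from h import *
s=manip.sense();print(s["tcp_pos"],s["finger_gap"],s["force"])
shot("side","s20",7,(250,180,330,250))
E
```

```text
[ 0.60412928 -0.10291888  0.20425919] 0.16112660053634725 [-5.25586534 -0.60908985 -0.36730719]
```

View pics/s20.png

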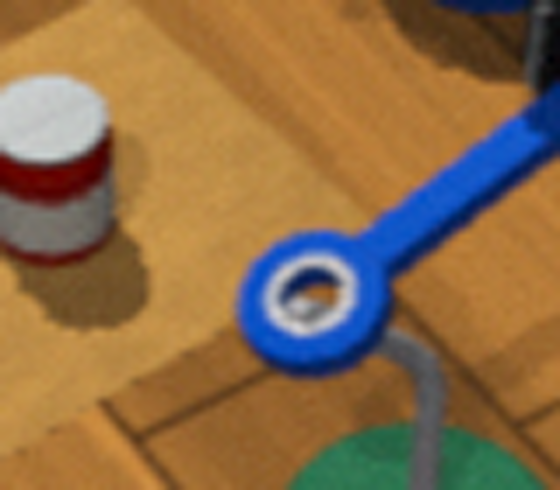

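apply_moves:
  motion:
    - [5,0.05,0.1,0,0]
    - [5,0.0,0.25,0,0]
    - [5,-0.12,0.37,0,0]
    - [5,-0.24,0.49,0,0]
    - [5,-0.36,0.61,0,0]
    - [5,-0.48,0.73,0,0]
    - [5,-0.48,0.73,0,0]

```text
t: 29.05
tcp_pos: [0.62, -0.1032, 0.1829]
tool_rot: [0.001, 0.707, -0.707, -0.001]
force: [0.0, -0.1, -0.4]
finger_gap: 0.162
```

```bash
python3 - <<'E'
from h import *
s=manip.sense();print(s["tcp_pos"],s["finger_gap"],s["force"])
shot("side","s21",7,(250,180,330,250))
E
```

```text
[ 0.62001825 -0.10319441  0.1828627 ] 0.1621762147515139 [ 0.01119478 -0.09106774 -0.40551976]
```

View pics/s21.png

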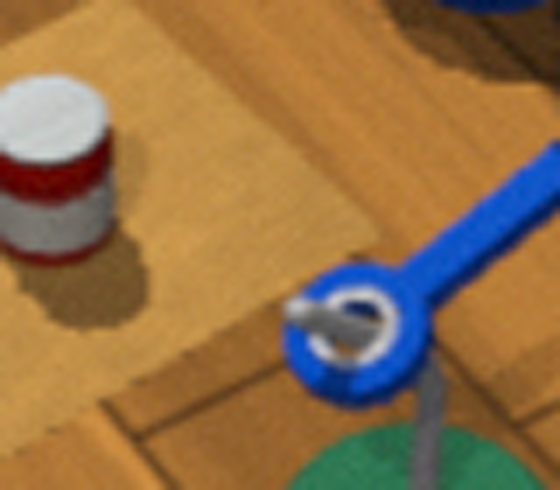

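apply_moves:
  motion:
    - [5,-0.15,0.15,0,0]
    - [5,-0.32,0.33,0,0]
    - [5,-0.5,0.57,0,0]
    - [5,-0.65,0.8,0,0]
    - [5,-0.74,1.05,0,0]
    - [5,-0.78,1.27,0,0]
    - [5,-0.78,1.5,0,0]
    - [5,-0.78,1.8,0,0]
    - [5,-0.78,1.8,0,0]

```text
t: 30.22
tcp_pos: [0.647, -0.1044, 0.1309]
tool_rot: [-0.004, -0.706, 0.708, -0.002]
force: [6.3, -1.0, 5.9]
finger_gap: 0.156
```

```bash
python3 - <<'E'
from h import *
s=manip.sense();print(s["tcp_pos"],s["finger_gap"],s["force"])
shot("side","s22",7,(250,180,330,250))
E
```

```text
[ 0.64700898 -0.10443183  0.13092592] 0.15593492380290475 [ 6.32503115 -0.99726337  5.88289581]
```

View pics/s22.png

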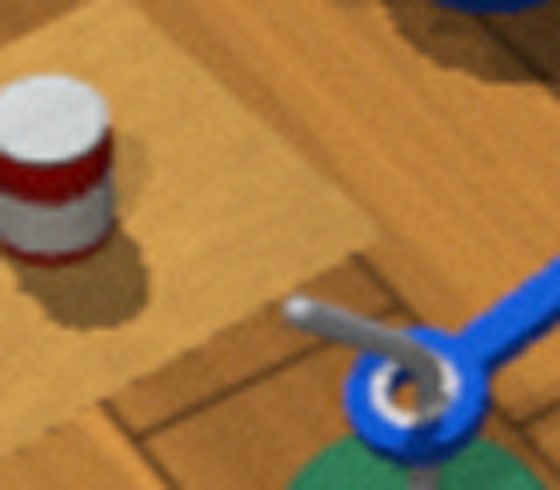

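apply_moves:
  motion:
    - [5,-0.17,0.0,0,0]
    - [5,-0.17,0.4,0,0]
    - [5,-0.17,0.8,0,0]
    - [5,-0.17,1.0,0,0]
    - [5,-0.17,1.0,0,0]
  squeeze: 30

```text
t: 30.9
tcp_pos: [0.6473, -0.103, 0.0979]
tool_rot: [0.0, 0.707, -0.707, -0.002]
force: [0.0, 0.4, 0.1]
finger_gap: 0.155
```

```bash
python3 - <<'E'
from h import *
s=manip.sense();print(s["tcp_pos"],s["finger_gap"],s["force"])
shot("side","s23",6,(250,190,350,290))
E
```

```text
[ 0.647321   -0.10304456  0.09794437] 0.15475904739560717 [0.01707697 0.36814575 0.13812723]
```

View pics/s23.png

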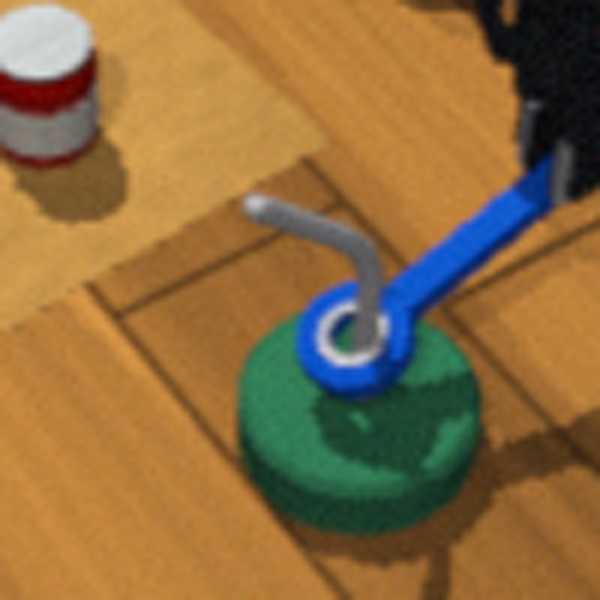

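apply_moves:
  motion:
    - [5,-0.03,0.4,0,0]
    - [5,-0.08,0.75,0,0]
    - [5,-0.13,1.1,0,0]
    - [5,-0.17,1.4,0,0]
    - [5,-0.2,1.7,0,0]
    - [5,-0.2,1.85,0,0]
    - [5,-0.2,1.85,0,0]
  squeeze: 20

```text
t: 31.82
tcp_pos: [0.6547, -0.1038, 0.0435]
tool_rot: [-0.001, -0.707, 0.707, 0.001]
force: [2.7, -1.7, 2.1]
finger_gap: 0.158
```

```bash
python3 - <<'E'
from h import *
s=manip.sense();print(s["tcp_pos"],s["finger_gap"],s["force"])
shot("side","s24",6,(250,190,350,290))
E
```

```text
[ 0.6546848  -0.10377929  0.04354233] 0.15816133623877088 [ 2.71054926 -1.67555404  2.1155305 ]
```

View pics/s24.png

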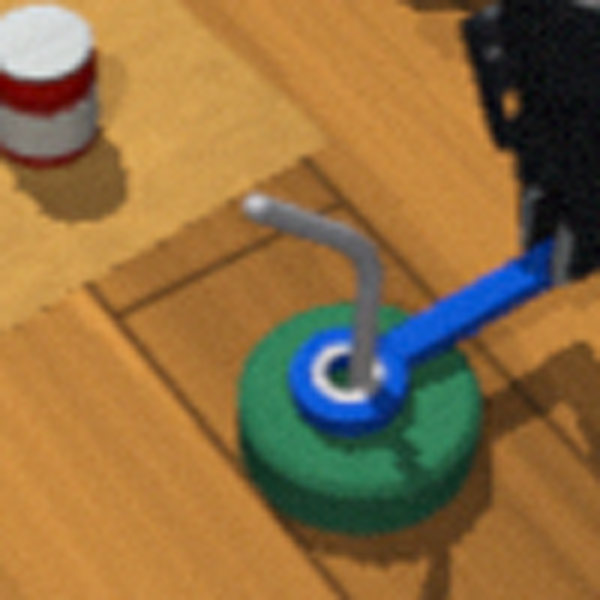

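apply_moves:
  motion:
    - [34,0,0,0,0]
    - [34,0,0,0,0]
    - [34,0,-0.1,0,0]
    - [34,0,-1.5,0,0]
    - [34,0,-3.4,0,0]
    - [34,0,-5.3,0,0]
    - [34,0,-7,0,0]
    - [34,0,-7.5,0,0]
    - [34,0,-7.5,0,0]

```text
t: 33.0
tcp_pos: [0.6543, -0.1033, 0.2695]
tool_rot: [-0.001, -0.707, 0.707, 0.001]
force: [-0.0, 0.1, -0.0]
finger_gap: 0.398
```

```bash
python3 - <<'E'
from h import *
s=manip.sense();print(s["tcp_pos"],s["finger_gap"],s["force"])
shot("side","s25",6,(250,190,350,290))
move([.45,-.30,.26],-90)
E
```

```text
[ 0.6542846  -0.10325631  0.26947643] 0.39761988208561866 [-0.01107779  0.09252351 -0.00330595]
tcp [ 0.6534 -0.103   0.2676] yaw x 179.8 shift [6.759 0.264 6.588] twist -9.017344215779975 t 33.05
```

View pics/s25.png

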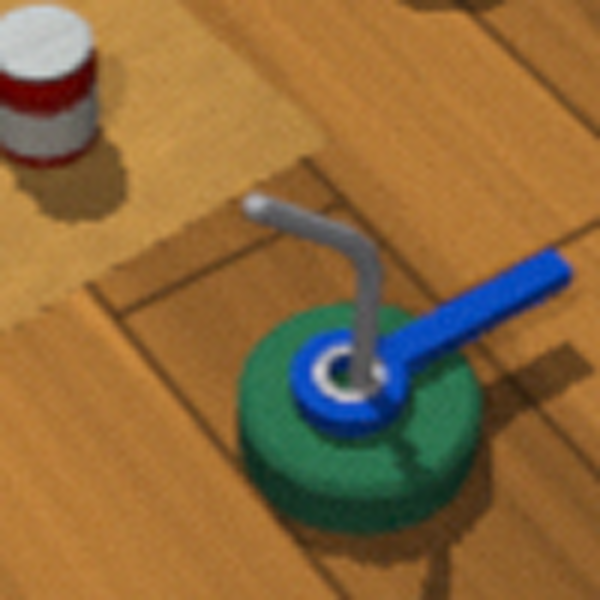

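apply_moves:
  motion:
    - [34,0.7,0.0,0.7,-1]
    - [34,1.4,0,1.4,-2]
    - [34,2.1,0,2.1,-3]
    - [34,2.8,0,2.8,-4]
    - [34,3.5,0,3.5,-5]
    - [34,4.2,0,4.2,-6]
    - [34,4.9,0,4.9,-7]
    - [34,5.6,0.1,5.6,-8]
    - [34,6.3,0.2,6.2,-9]
    - [34,6.76,0.27,6.59,-9]
    - [34,6.76,0.27,6.59,-9]
    - [34,6.76,0.27,6.59,-9]

```text
t: 34.55
tcp_pos: [0.4513, -0.2999, 0.2602]
tool_rot: [-0.499, 0.501, -0.501, 0.499]
force: [-0.6, -0.0, 0.4]
finger_gap: 0.398
```

```bash
cat > look.py <<'E'
from h import *
import sys
def look(name):
    im,c=shot("wrist",name)
    for n in ['red','orange','yellow','blue']:
        for o in paddle(im,c,n):
            a=np.radians(o[1]);g=o[0][:2]+.088*np.array([np.cos(a),np.sin(a)])
            print(n,o[0].round(4),round(o[1],1),o[2].round(3),o[3].round(1),'grip',g.round(4))
            if len(sys.argv)>1 and sys.argv[1]==n: move([*g,.005],o[1]-180)
E
python3 - yellow <<'E'
from look import *
look("w26")
E
```

```text
red [ 0.5677 -0.3854  0.012 ] 88.8 0.111 [376.1 243.6] grip [ 0.5696 -0.2974]
orange [ 0.5101 -0.39    0.012 ] 82.2 0.111 [327.6 247.4] grip [ 0.522  -0.3028]
yellow [ 0.4508 -0.3884  0.012 ] 88.9 0.111 [278.  246.4] grip [ 0.4525 -0.3004]
tcp [ 0.4515 -0.2998  0.2605] yaw x -90.2 shift [0.025 8.516 0.032] twist 0.09167291075942216 t 34.6
```

View pics/w26.png

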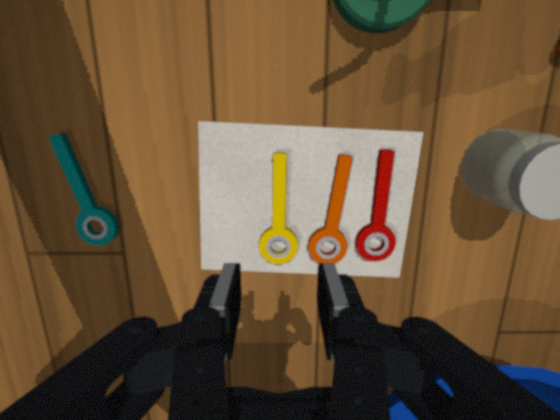

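apply_moves:
  motion:
    - [34,0.29,2.0,0.03,0.09]
    - [34,0.29,4.0,0.03,0.09]
    - [34,0.29,6.0,0.03,0.09]
    - [34,0.29,7.8,0.03,0.09]
    - [34,0.29,8.5,0.03,0.09]
    - [34,0.29,8.5,0.03,0.09]
    - [5,0.29,8.5,0.03,0.09]
    - [5,0.29,8.5,0.03,0.09]
    - [5,0.29,8.5,0.03,0.09]
    - [5,0.29,8.5,0.03,0.09]
    - [5,0.29,8.5,0.03,0.09]
  squeeze: 25

```text
t: 35.98
tcp_pos: [0.4524, -0.3096, 0.0067]
tool_rot: [0.495, -0.504, 0.505, -0.495]
force: [0.3, 0.1, 6.3]
finger_gap: 0.178
```

apply_moves:
  motion:
    - [5,0,-1,0,0]
    - [5,0,-2.5,0,0]
    - [5,0,-4.2,0,0]
    - [5,0,-6,0,0]
    - [5,0,-8,0,0]
    - [5,0,-8.5,0,0]
    - [5,0,-8.5,0,0]

```text
t: 36.85
tcp_pos: [0.4517, -0.3091, 0.2613]
tool_rot: [0.495, -0.504, 0.505, -0.495]
force: [0.3, -0.1, -1.4]
finger_gap: 0.176
```

```bash
python3 - <<'E'
from h import *
s=manip.sense();print(s["tcp_pos"],s["finger_gap"],s["force"])
move([.584,-.1035,.21],180)
shot("wrist","w27");shot("side","s27",3,(220,180,420,380))
E
```

```text
[ 0.45174619 -0.30909763  0.26126638] 0.17604658542384086 [ 0.3027939  -0.13147588 -1.38033025]
tcp [ 0.4517 -0.3091  0.2613] yaw x -91.1 shift [-6.937  1.706  4.276] twist 8.891708489392897 t 36.85
```

View pics/s27.png

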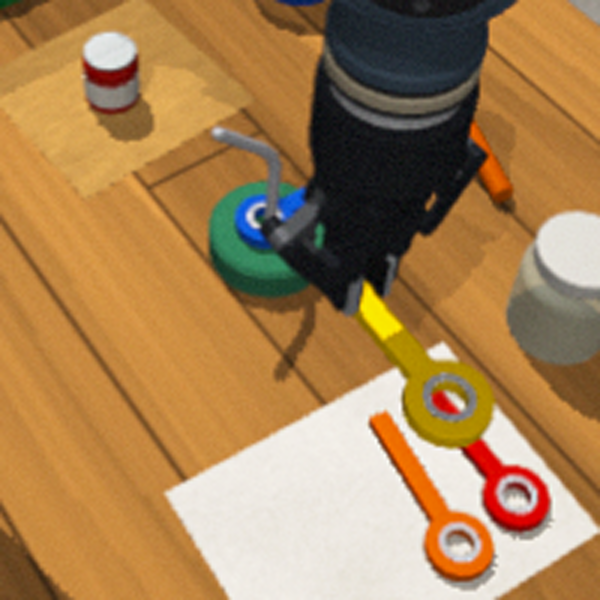

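apply_moves:
  motion:
    - [5,-0.7,0,0.4,1.0]
    - [5,-1.4,0,0.8,2.0]
    - [5,-2.1,0,1.2,3.0]
    - [5,-2.8,0,1.6,4.0]
    - [5,-3.5,0,2.0,5.0]
    - [5,-4.2,0.2,2.5,6.0]
    - [5,-5.0,0.5,3.0,7.0]
    - [5,-5.8,0.9,3.6,8.0]
    - [5,-6.5,1.3,4.0,8.9]
    - [5,-6.93,1.7,4.26,8.9]
    - [5,-6.93,1.7,4.26,8.9]
    - [5,-6.93,1.7,4.26,8.9]

```text
t: 38.45
tcp_pos: [0.5831, -0.1043, 0.2093]
tool_rot: [0.0, -0.707, 0.707, 0.001]
force: [0.4, -0.2, 0.3]
finger_gap: 0.174
```

```bash
python3 - <<'E'
from h import *
s=manip.sense();print(s["tcp_pos"],s["finger_gap"],s["force"])
move([.5835,-.1035,.1695],180)
im,c=shot("side","s28",7,(250,180,330,250))
for o in paddle(im,c,'yellow',.2155,40): print(o[0].round(4),round(o[1],1),o[2].round(3),o[3].round(1),o[4])
E
```

```text
[ 0.58310915 -0.10425905  0.20931002] 0.17418296092129928 [ 0.4267179  -0.16330477  0.29022039]
tcp [ 0.5831 -0.1043  0.2093] yaw x 180.0 shift [-0.014  1.327 -0.026] twist -0.0025798896568232977 t 38.45
[ 0.5019 -0.1056  0.2155] -3.7 0.077 [294.4 209.6] [283, 194, 41, 28, 423]
```

View pics/s28.png

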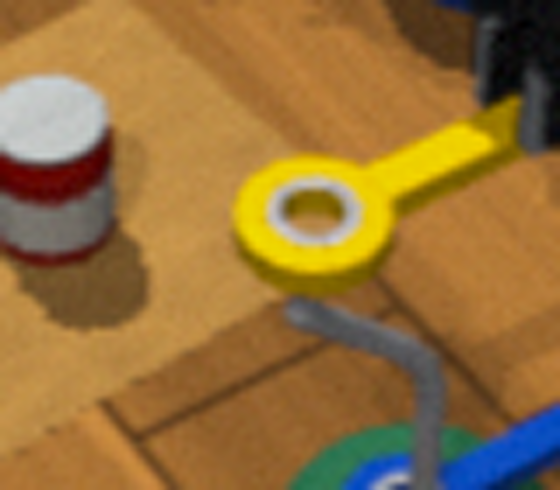

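apply_moves:
  motion:
    - [5,0,0.5,-0.03,0]
    - [5,0,1.0,-0.03,0]
    - [5,0,1.35,-0.03,0]
    - [5,0,1.5,-0.03,0]
    - [5,-0.1,1.5,-0.03,0]
    - [5,-0.2,1.5,-0.03,0]
    - [5,-0.22,1.5,-0.03,0]
    - [5,-0.22,1.5,-0.03,0]

```text
t: 39.5
tcp_pos: [0.5852, -0.1023, 0.1637]
tool_rot: [-0.004, 0.707, -0.707, -0.004]
force: [-7.9, -1.4, 2.6]
finger_gap: 0.174
```

```bash
python3 - <<'E'
from h import *
s=manip.sense();print(s["tcp_pos"],s["finger_gap"],s["force"])
im,c=shot("side","s29",7,(250,180,330,250))
E
```

```text
[ 0.58524352 -0.10228947  0.16374573] 0.1736089319744079 [-7.87852665 -1.42916104  2.62123828]
```

View pics/s29.png

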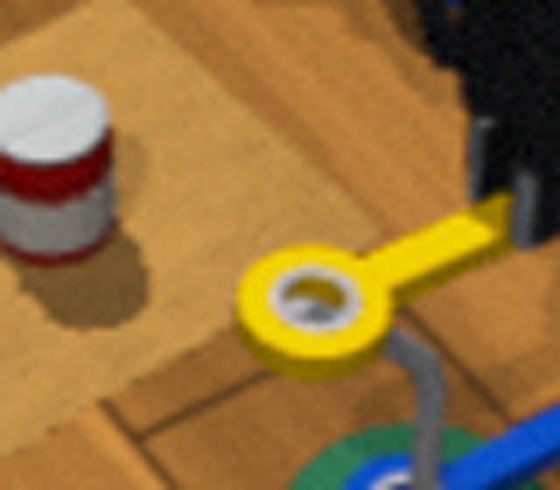

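Hooked as before. Next I raise the gripper along an arc to tilt the paddle, then lock it and feed it on.

apply_moves:
  motion:
    - [5,-0.02,-0.15,0,0]
    - [5,-0.02,-0.3,0,0]
    - [5,0,-0.45,0,0]
    - [5,0.02,-0.6,0,0]
    - [5,0.05,-0.75,0,0]
    - [5,0.08,-0.9,0,0]
    - [5,0.12,-1.05,0,0]
    - [5,0.16,-1.2,0,0]
    - [5,0.16,-1.2,0,0]

```text
t: 40.67
tcp_pos: [0.5818, -0.1021, 0.1993]
tool_rot: [-0.003, 0.708, -0.707, -0.003]
force: [-4.9, 0.1, -2.6]
finger_gap: 0.172
```

```bash
python3 - <<'E'
from h import *
s=manip.sense();print(s["tcp_pos"],s["finger_gap"],s["force"])
im,c=shot("side","s30",7,(250,180,330,250))
E
```

```text
[ 0.58181515 -0.10205705  0.19931023] 0.17189802502685128 [-4.93982533  0.09033183 -2.58960505]
```

View pics/s30.png

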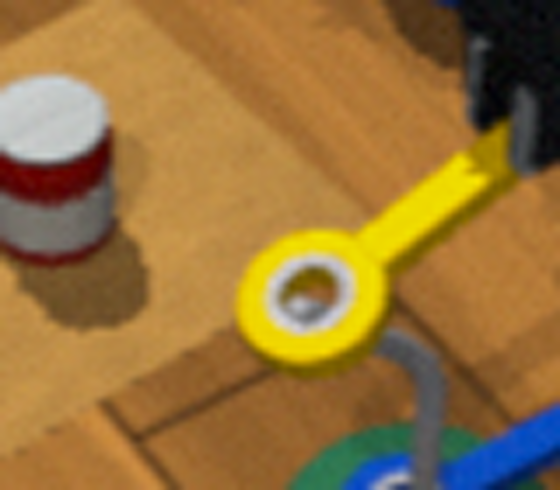

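apply_moves:
  motion:
    - [5,0.0,0,0,0]
    - [5,0.15,0,0,0]
    - [5,0.2,0.1,0,0]
    - [5,0.12,0.25,0,0]
    - [5,0.05,0.4,0,0]
    - [5,-0.05,0.55,0,0]
    - [5,-0.2,0.7,0,0]
    - [5,-0.32,0.85,0,0]
    - [5,-0.48,1.03,0,0]
    - [5,-0.48,1.03,0,0]
  squeeze: 60

```text
t: 41.98
tcp_pos: [0.6012, -0.1031, 0.1699]
tool_rot: [-0.001, -0.707, 0.707, -0.001]
force: [3.1, -0.7, 2.5]
finger_gap: 0.159
```

```bash
python3 - <<'E'
from h import *
s=manip.sense();print(s["tcp_pos"],s["finger_gap"],s["force"])
im,c=shot("side","s31",7,(250,180,330,250))
E
```

```text
[ 0.60123225 -0.10307928  0.16987041] 0.159442954809079 [ 3.14822377 -0.65340553  2.51282479]
```

View pics/s31.png

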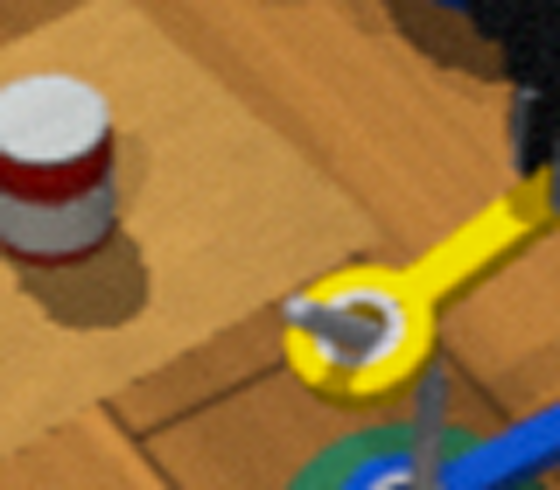

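apply_moves:
  motion:
    - [5,-0.2,0.13,0,0]
    - [5,-0.42,0.33,0,0]
    - [5,-0.6,0.57,0,0]
    - [5,-0.78,0.8,0,0]
    - [5,-0.9,1.05,0,0]
    - [5,-1.0,1.27,0,0]
    - [5,-1.0,1.5,0,0]
    - [5,-1.0,1.8,0,0]
    - [5,-1.0,2.2,0,0]
    - [5,-1.0,2.4,0,0]
    - [5,-1.0,2.4,0,0]

```text
t: 43.4
tcp_pos: [0.6292, -0.1027, 0.097]
tool_rot: [-0.0, 0.707, -0.707, -0.001]
force: [-0.2, 0.5, -0.0]
finger_gap: 0.156
```

```bash
python3 - <<'E'
from h import *
s=manip.sense();print(s["tcp_pos"],s["finger_gap"],s["force"])
im,c=shot("side","s32",6,(250,190,350,290))
E
```

```text
[ 0.62919834 -0.10265192  0.09701947] 0.15607321775683053 [-0.17969571  0.48820938 -0.01075028]
```

View pics/s32.png

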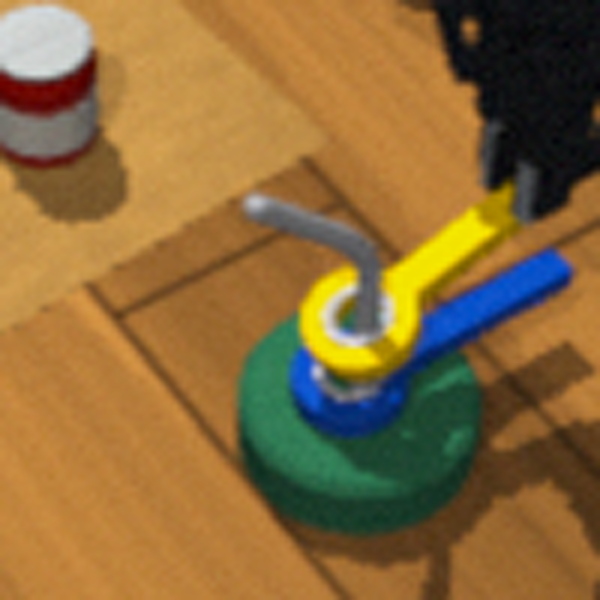

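apply_moves:
  motion:
    - [5,-0.03,0.35,0,0]
    - [5,-0.08,0.7,0,0]
    - [5,-0.13,1.0,0,0]
    - [5,-0.17,1.25,0,0]
    - [5,-0.2,1.43,0,0]
    - [5,-0.2,1.43,0,0]
    - [34,-0.2,1.43,0,0]
    - [34,-0.2,1.43,0,0]
    - [34,-0.2,1.0,0,0]
    - [34,-0.2,-0.5,0,0]
  squeeze: 20

```text
t: 44.7
tcp_pos: [0.6334, -0.1022, 0.1113]
tool_rot: [-0.002, 0.708, -0.706, -0.003]
force: [0.7, -0.3, 0.3]
finger_gap: 0.401
```

apply_moves:
  motion:
    - [34,0,-2,0,0]
    - [34,0,-4,0,0]
    - [34,0,-5,0,0]
    - [34,0,-5,0,0]

```text
t: 45.2
tcp_pos: [0.6372, -0.1033, 0.2673]
tool_rot: [-0.003, -0.706, 0.708, -0.002]
force: [-0.2, -1.1, 0.2]
finger_gap: 0.4
```

```bash
python3 - <<'E'
from h import *
s=manip.sense();print(s["tcp_pos"],s["finger_gap"],s["force"])
im,c=shot("side","s33",6,(250,190,350,290))
move([.515,-.30,.26],-92)
E
```

```text
[ 0.63723191 -0.10328363  0.26725749] 0.3998455392430559 [-0.24407499 -1.12458994  0.16619241]
tcp [ 0.6359 -0.1028  0.2646] yaw x 179.9 shift [4.02  0.148 6.577] twist -8.807272247172824 t 45.25
```

View pics/s33.png

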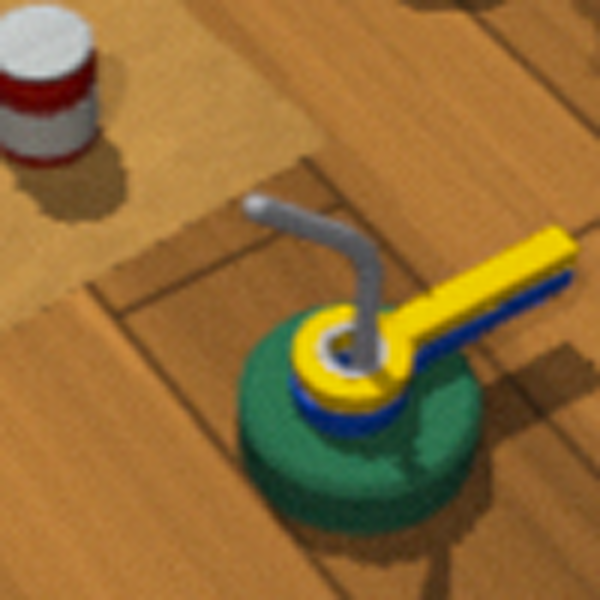

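Yellow lies flat on blue. Orange next. Its yaw is 82.2°, so the tool yaw is −97.8° and the twist about −8.2.

apply_moves:
  motion:
    - [34,0.45,0.0,0.7,-0.9]
    - [34,0.9,0,1.4,-1.8]
    - [34,1.35,0,2.1,-2.7]
    - [34,1.8,0,2.8,-3.6]
    - [34,2.2,0,3.5,-4.5]
    - [34,2.6,0,4.3,-5.4]
    - [34,3.1,0,5.0,-6.3]
    - [34,3.5,0.1,5.8,-7.2]
    - [34,4.02,0.15,6.4,-8.2]
    - [34,4.02,0.15,6.58,-8.2]
    - [34,4.02,0.15,6.58,-8.2]

```text
t: 46.62
tcp_pos: [0.5147, -0.2997, 0.2573]
tool_rot: [-0.463, 0.535, -0.534, 0.463]
force: [0.0, 0.0, -1.0]
finger_gap: 0.401
```

```bash
sed -i 's/\.088\*/.08*/' look.py; python3 - orange <<'E'
from look import *
look("w34")
E
```

```text
red [ 0.5676 -0.3854  0.012 ] 88.1 0.111 [333.3 238.6] grip [ 0.5703 -0.3054]
orange [ 0.5101 -0.3899  0.012 ] 81.4 0.111 [285.4 248.6] grip [ 0.522  -0.3108]
tcp [ 0.515  -0.2994  0.2576] yaw x -98.2 shift [0.354 8.419 0.293] twist 0.038805207577252074 t 46.675
```

View pics/w34.png

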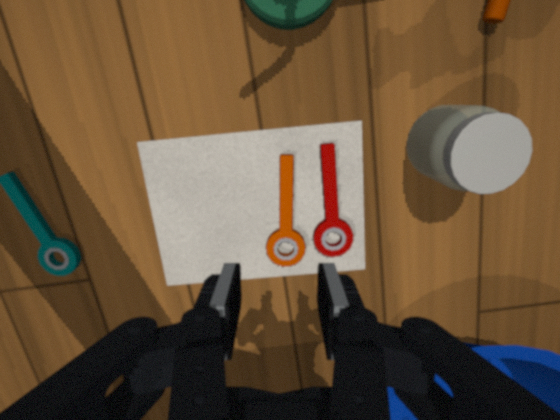

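apply_moves:
  motion:
    - [32,0.35,2.0,0.29,0.04]
    - [32,0.35,4.0,0.29,0.04]
    - [32,0.35,6.0,0.29,0.04]
    - [32,0.35,7.8,0.29,0.04]
    - [32,0.35,8.42,0.29,0.04]
    - [32,0.35,8.42,0.29,0.04]
    - [5,0.35,8.42,0.29,0.04]
    - [5,0.35,8.42,0.29,0.04]
    - [5,0.35,8.42,0.29,0.04]
    - [5,0.35,8.42,0.29,0.04]
    - [5,0.35,8.42,0.29,0.04]
  squeeze: 25

```text
t: 48.05
tcp_pos: [0.5232, -0.3126, 0.0078]
tool_rot: [0.461, -0.534, 0.537, -0.462]
force: [-0.2, 1.0, 6.8]
finger_gap: 0.172
```

apply_moves:
  motion:
    - [5,0,-1,0,0]
    - [5,0,-2.5,0,0]
    - [5,0,-4.2,0,0]
    - [5,0,-6,0,0]
    - [5,0,-8,0,0]
    - [5,0,-8.5,0,0]
    - [5,0,-8.5,0,0]

```text
t: 48.92
tcp_pos: [0.5219, -0.3117, 0.2617]
tool_rot: [0.462, -0.535, 0.536, -0.462]
force: [-1.3, -0.6, -1.1]
finger_gap: 0.175
```

```bash
python3 - <<'E'
from h import *
s=manip.sense();print(s["tcp_pos"],s["finger_gap"],s["force"])
move([.5835,-.1035,.21],180)
shot("side","s35",3,(220,180,420,380))
E
```

```text
[ 0.52193354 -0.31167557  0.26174379] 0.17530308587275817 [-1.32331967 -0.6117174  -1.12788528]
tcp [ 0.5219 -0.3117  0.2617] yaw x -98.5 shift [-7.168  1.719  1.003] twist 8.151699997970695 t 48.925
```

View pics/s35.png

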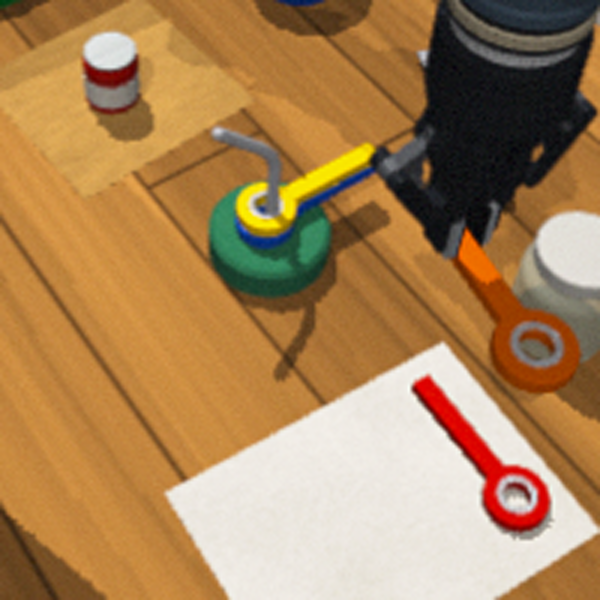

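apply_moves:
  motion:
    - [5,-0.7,0,0.1,1.0]
    - [5,-1.4,0,0.2,2.0]
    - [5,-2.1,0,0.3,3.0]
    - [5,-2.8,0,0.4,4.0]
    - [5,-3.5,0,0.5,5.0]
    - [5,-4.3,0.2,0.6,6.0]
    - [5,-5.1,0.5,0.7,7.0]
    - [5,-5.9,0.9,0.8,8.1]
    - [5,-6.7,1.3,0.9,8.1]
    - [5,-7.17,1.7,0.97,8.1]
    - [5,-7.17,1.7,0.97,8.1]
    - [5,-7.17,1.7,0.97,8.1]

```text
t: 50.48
tcp_pos: [0.5824, -0.1039, 0.2093]
tool_rot: [0.003, -0.707, 0.707, -0.003]
force: [0.4, 0.4, -1.8]
finger_gap: 0.175
```

```bash
python3 - <<'E'
from h import *
s=manip.sense();print(s["tcp_pos"],s["finger_gap"],s["force"])
move([.5825,-.1025,.165],180)
im,c=shot("side","s36",7,(250,180,330,250))
for o in paddle(im,c,'orange',.2155,40): print(o[0].round(4),round(o[1],1),o[2].round(3),o[3].round(1),o[4])
E
```

```text
[ 0.58238225 -0.10389225  0.20933186] 0.17483515339446076 [ 0.3862551   0.39862605 -1.76208054]
tcp [ 0.5824 -0.1039  0.2093] yaw x -179.5 shift [-0.005  1.478 -0.047] twist 0.05152719636980692 t 50.475
[ 0.4295 -0.0638  0.2155] -132.7 0.633 [254.  211.3] [76, 75, 484, 316, 55329]
[-0.0726 -0.1556  0.2155] -75.7 0.097 [  9.5 375.3] [0, 337, 41, 83, 2130]
```

View pics/s36.png

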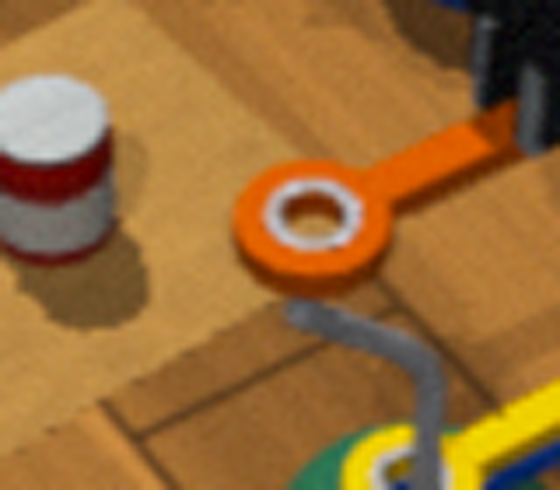

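apply_moves:
  motion:
    - [5,0,0.5,-0.03,0.05]
    - [5,0,1.0,-0.03,0.05]
    - [5,0,1.35,-0.03,0.05]
    - [5,0,1.5,-0.03,0.05]
    - [5,-0.1,1.5,-0.03,0.05]
    - [5,-0.2,1.5,-0.03,0.05]
    - [5,-0.22,1.5,-0.03,0.05]
    - [5,-0.22,1.5,-0.03,0.05]

```text
t: 51.52
tcp_pos: [0.585, -0.1019, 0.1639]
tool_rot: [-0.004, 0.707, -0.707, -0.003]
force: [-6.6, -1.3, 3.2]
finger_gap: 0.175
```

```bash
python3 - <<'E'
from h import *
s=manip.sense();print(s["tcp_pos"],s["finger_gap"],s["force"])
im,c=shot("side","s37",7,(250,180,330,250))
E
```

```text
[ 0.58496579 -0.10190606  0.16392978] 0.17461726544938236 [-6.57840087 -1.25546221  3.21729363]
```

View pics/s37.png

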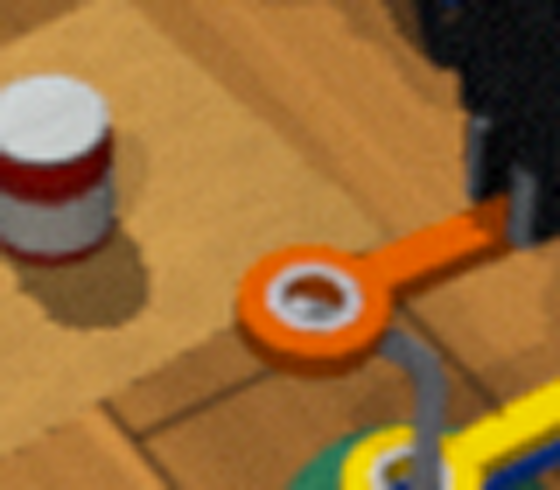

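apply_moves:
  motion:
    - [5,-0.04,-0.15,0,0]
    - [5,-0.04,-0.3,0,0]
    - [5,-0.02,-0.45,0,0]
    - [5,0.0,-0.6,0,0]
    - [5,0.04,-0.75,0,0]
    - [5,0.07,-0.9,0,0]
    - [5,0.11,-1.05,0,0]
    - [5,0.15,-1.2,0,0]
    - [5,0.15,-1.2,0,0]

```text
t: 52.7
tcp_pos: [0.5817, -0.1016, 0.1997]
tool_rot: [-0.003, 0.708, -0.707, -0.002]
force: [-5.2, -0.4, -3.8]
finger_gap: 0.172
```

```bash
python3 - <<'E'
from h import *
s=manip.sense();print(s["tcp_pos"],s["finger_gap"],s["force"])
im,c=shot("side","s38",7,(250,180,330,250))
E
```

```text
[ 0.58173209 -0.10163845  0.19969292] 0.17236135655427887 [-5.24470969 -0.36765861 -3.82978403]
```

View pics/s38.png

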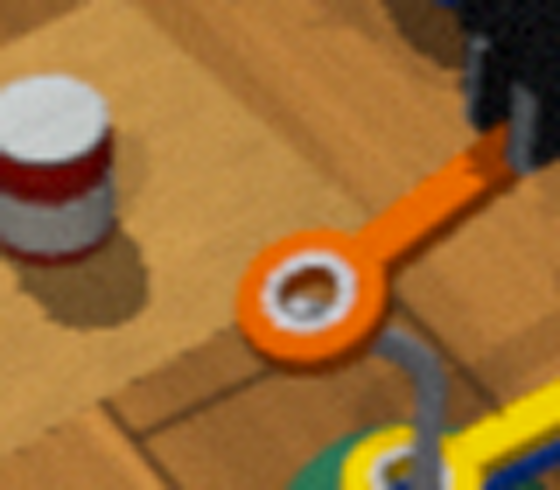

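apply_moves:
  motion:
    - [5,0.0,0,0,0]
    - [5,0.15,0,0,0]
    - [5,0.2,0.1,0,0]
    - [5,0.12,0.25,0,0]
    - [5,0.05,0.4,0,0]
    - [5,-0.05,0.55,0,0]
    - [5,-0.2,0.7,0,0]
    - [5,-0.34,0.85,0,0]
    - [5,-0.52,1.03,0,0]
    - [5,-0.52,1.03,0,0]
  squeeze: 60

```text
t: 54.0
tcp_pos: [0.6015, -0.1025, 0.1696]
tool_rot: [-0.001, -0.707, 0.707, -0.001]
force: [2.1, -0.9, 0.9]
finger_gap: 0.151
```

```bash
python3 - <<'E'
from h import *
s=manip.sense();print(s["tcp_pos"],s["finger_gap"],s["force"])
im,c=shot("side","s39",7,(250,180,330,250))
E
```

```text
[ 0.60146897 -0.10249998  0.16964338] 0.15097769971365654 [ 2.10318444 -0.8744119   0.88341431]
```

View pics/s39.png

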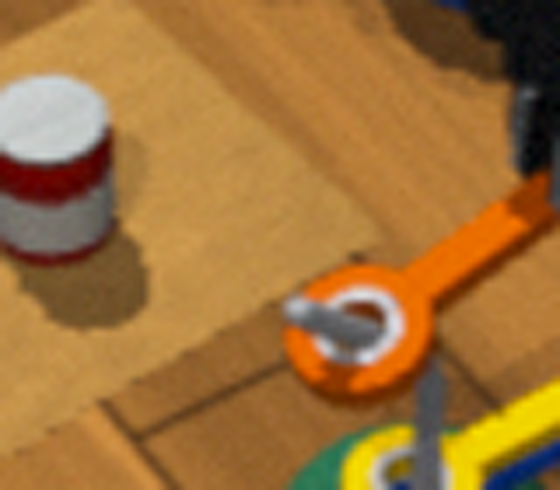

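apply_moves:
  motion:
    - [5,-0.2,0.13,0,0]
    - [5,-0.42,0.33,0,0]
    - [5,-0.6,0.57,0,0]
    - [5,-0.78,0.8,0,0]
    - [5,-0.88,1.05,0,0]
    - [5,-0.96,1.27,0,0]
    - [5,-0.97,1.5,0,0]
    - [5,-0.97,1.8,0,0]
    - [5,-0.97,2.1,0,0]
    - [5,-0.97,2.1,0,0]

```text
t: 55.3
tcp_pos: [0.6284, -0.102, 0.1057]
tool_rot: [-0.001, 0.707, -0.707, -0.001]
force: [-0.2, -0.2, -0.4]
finger_gap: 0.154
```

```bash
python3 - <<'E'
from h import *
s=manip.sense();print(s["tcp_pos"],s["finger_gap"],s["force"])
im,c=shot("side","s40",6,(250,190,350,290))
E
```

```text
[ 0.62843028 -0.10199248  0.10573408] 0.15435503210634613 [-0.16265584 -0.17039208 -0.44827398]
```

View pics/s40.png

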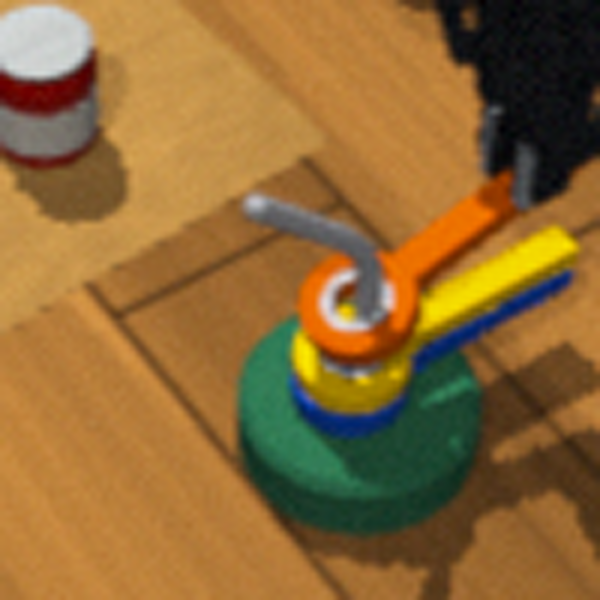

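apply_moves:
  motion:
    - [5,-0.03,0.35,0,0]
    - [5,-0.08,0.7,0,0]
    - [5,-0.13,1.0,0,0]
    - [5,-0.17,1.2,0,0]
    - [5,-0.2,1.32,0,0]
    - [5,-0.2,1.32,0,0]
    - [34,-0.2,1.32,0,0]
    - [34,-0.2,1.32,0,0]
    - [34,-0.2,0.8,0,0]
    - [34,-0.2,-0.8,0,0]
  squeeze: 20

```text
t: 56.6
tcp_pos: [0.6331, -0.1017, 0.1294]
tool_rot: [-0.002, 0.708, -0.706, -0.002]
force: [0.4, 0.9, 1.0]
finger_gap: 0.397
```

apply_moves:
  motion:
    - [34,0,-2,0,0]
    - [34,0,-4,0,0]
    - [34,0,-4.5,0,0]
    - [34,0,-4.5,0,0]

```text
t: 57.1
tcp_pos: [0.6355, -0.1024, 0.2676]
tool_rot: [-0.001, -0.707, 0.708, -0.001]
force: [-0.7, 0.6, -1.0]
finger_gap: 0.394
```

```bash
python3 - <<'E'
from h import *
s=manip.sense();print(s["tcp_pos"],s["finger_gap"],s["force"])
im,c=shot("side","s41",4,(220,180,420,330))
move([.565,-.295,.26],-91.5)
E
```

```text
[ 0.63549629 -0.1023706   0.26764798] 0.3943997735340768 [-0.67980185  0.57305877 -1.0261787 ]
tcp [ 0.6344 -0.102   0.2655] yaw x -180.0 shift [2.317 0.184 6.432] twist -8.84746156981205 t 57.15
```

View pics/s41.png

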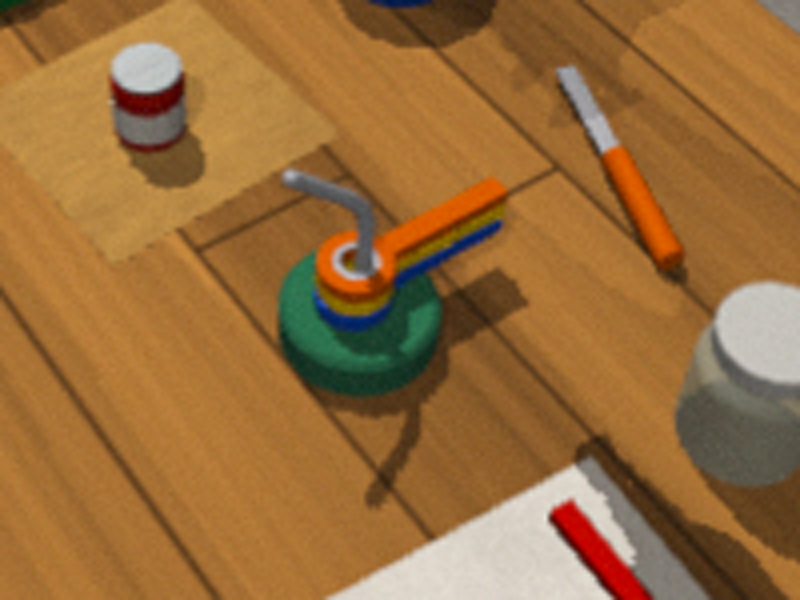

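apply_moves:
  motion:
    - [34,0.25,0.0,0.7,-1]
    - [34,0.5,0,1.4,-2]
    - [34,0.75,0,2.1,-3]
    - [34,1.0,0,2.8,-4]
    - [34,1.25,0,3.5,-5]
    - [34,1.5,0,4.2,-6]
    - [34,1.8,0,4.9,-7]
    - [34,2.1,0.1,5.6,-8]
    - [34,2.32,0.18,6.2,-8.85]
    - [34,2.32,0.18,6.43,-8.85]
    - [34,2.32,0.18,6.43,-8.85]

```text
t: 58.52
tcp_pos: [0.5653, -0.2949, 0.2588]
tool_rot: [-0.493, 0.508, -0.506, 0.493]
force: [0.3, 0.1, -0.3]
finger_gap: 0.401
```

```bash
python3 - red <<'E'
from look import *
look("w42")
c=manip.get_calibration("top");print(plane(c,[(373,147)],.1))
E
```

```text
red [ 0.5676 -0.3853  0.012 ] 87.6 0.111 [282.6 248.4] grip [ 0.5709 -0.3054]
tcp [ 0.5655 -0.2945  0.2593] yaw x -91.6 shift [0.374 8.475 0.204] twist 0.08484022172673918 t 58.575
[[ 0.70040494 -0.28801286  0.1       ]]
```

View pics/w42.png

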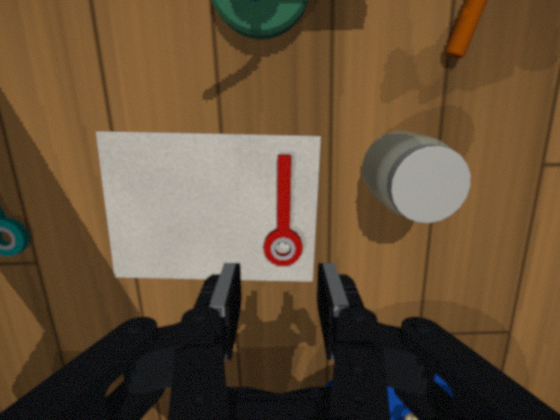

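Red is undisturbed, and the jar is more than 40 mm clear of the gripper.

apply_moves:
  motion:
    - [32,0.37,2.0,0.2,0.08]
    - [32,0.37,4.0,0.2,0.08]
    - [32,0.37,6.0,0.2,0.08]
    - [32,0.37,7.8,0.2,0.08]
    - [32,0.37,8.47,0.2,0.08]
    - [32,0.37,8.47,0.2,0.08]
    - [5,0.37,8.47,0.2,0.08]
    - [5,0.37,8.47,0.2,0.08]
    - [5,0.37,8.47,0.2,0.08]
    - [5,0.37,8.47,0.2,0.08]
    - [5,0.37,8.47,0.2,0.08]
  squeeze: 25

```text
t: 59.95
tcp_pos: [0.5727, -0.3073, 0.0085]
tool_rot: [0.49, -0.508, 0.511, -0.49]
force: [-0.4, -0.1, 6.9]
finger_gap: 0.172
```

apply_moves:
  motion:
    - [5,0,-1,0,0]
    - [5,0,-2.5,0,0]
    - [5,0,-4.2,0,0]
    - [5,0,-6,0,0]
    - [5,0,-8,0,0]
    - [5,0,-8.5,0,0]
    - [5,0,-8.5,0,0]

```text
t: 60.82
tcp_pos: [0.5715, -0.3065, 0.2626]
tool_rot: [0.49, -0.509, 0.511, -0.49]
force: [-0.0, -0.5, -1.0]
finger_gap: 0.172
```

```bash
python3 - <<'E'
from h import *
s=manip.sense();print(s["tcp_pos"],s["finger_gap"],s["force"])
move([.583,-.1035,.21],180)
E
```

```text
[ 0.5715377  -0.30648624  0.26261649] 0.17184218966773007 [-0.02690947 -0.51477713 -1.01528232]
tcp [ 0.5715 -0.3065  0.2626] yaw x -92.3 shift [-6.778  1.745  0.109] twist 8.77218448923893 t 60.825
```

apply_moves:
  motion:
    - [5,-0.7,0,0.0,1.0]
    - [5,-1.4,0,0.0,2.0]
    - [5,-2.1,0,0.0,3.0]
    - [5,-2.8,0,0.0,4.0]
    - [5,-3.5,0,0.05,5.0]
    - [5,-4.3,0.2,0.1,6.0]
    - [5,-5.1,0.5,0.1,7.0]
    - [5,-5.9,0.9,0.1,8.0]
    - [5,-6.4,1.3,0.1,8.75]
    - [5,-6.78,1.72,0.1,8.75]
    - [5,-6.78,1.72,0.1,8.75]
    - [5,-6.78,1.72,0.1,8.75]

```text
t: 62.32
tcp_pos: [0.5826, -0.1038, 0.2094]
tool_rot: [0.002, -0.707, 0.707, -0.002]
force: [0.0, -0.1, -1.5]
finger_gap: 0.171
```

```bash
python3 - <<'E'
from h import *
s=manip.sense();print(s["tcp_pos"],s["finger_gap"],s["force"])
move([.583,-.1025,.165],180)
im,c=shot("side","s43",7,(250,180,330,250))
E
```

```text
[ 0.58258082 -0.10382192  0.2093985 ] 0.17099661390262064 [ 0.03810911 -0.14344089 -1.52484055]
tcp [ 0.5826 -0.1038  0.2094] yaw x -179.7 shift [-0.015  1.48  -0.044] twist 0.026806793466494127 t 62.325
```

View pics/s43.png

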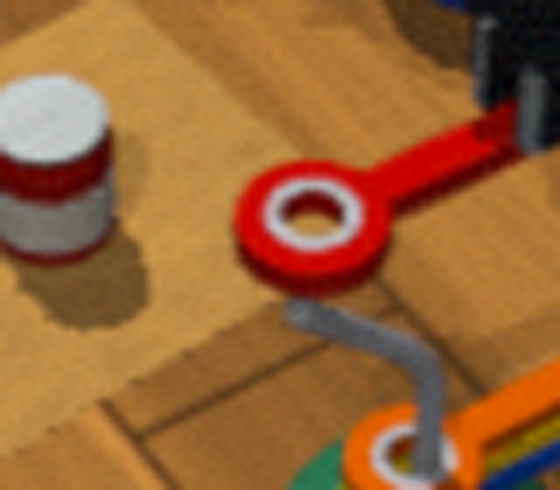

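Same alignment as before, so I use the same sequence.

apply_moves:
  motion:
    - [5,0,0.5,-0.03,0.03]
    - [5,0,1.0,-0.03,0.03]
    - [5,0,1.35,-0.03,0.03]
    - [5,0,1.5,-0.03,0.03]
    - [5,-0.1,1.5,-0.03,0.03]
    - [5,-0.2,1.5,-0.03,0.03]
    - [5,-0.22,1.5,-0.03,0.03]
    - [5,-0.22,1.5,-0.03,0.03]

```text
t: 63.38
tcp_pos: [0.5846, -0.1019, 0.1639]
tool_rot: [-0.004, 0.707, -0.707, -0.004]
force: [-8.0, -0.3, 3.7]
finger_gap: 0.173
```

```bash
python3 - <<'E'
from h import *
s=manip.sense();print(s["tcp_pos"],s["finger_gap"],s["force"])
im,c=shot("side","s44",7,(250,180,330,250))
E
```

```text
[ 0.58455664 -0.10188787  0.16388339] 0.17266708348720283 [-7.99635597 -0.31588431  3.7180052 ]
```

View pics/s44.png

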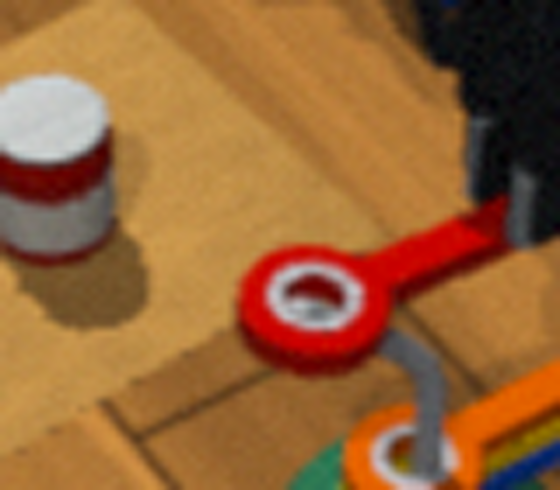

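apply_moves:
  motion:
    - [5,-0.03,-0.15,0,0]
    - [5,-0.03,-0.3,0,0]
    - [5,-0.01,-0.45,0,0]
    - [5,0.01,-0.6,0,0]
    - [5,0.04,-0.75,0,0]
    - [5,0.08,-0.9,0,0]
    - [5,0.12,-1.05,0,0]
    - [5,0.16,-1.2,0,0]
    - [5,0.16,-1.2,0,0]

```text
t: 64.55
tcp_pos: [0.5815, -0.1018, 0.1997]
tool_rot: [-0.002, 0.708, -0.707, -0.003]
force: [-4.8, 0.1, -3.8]
finger_gap: 0.17
```

```bash
python3 - <<'E'
from h import *
s=manip.sense();print(s["tcp_pos"],s["finger_gap"],s["force"])
im,c=shot("side","s45",7,(250,180,330,250))
E
```

```text
[ 0.58151788 -0.10180863  0.19973065] 0.16975737078203065 [-4.77573629  0.05111249 -3.82381745]
```

View pics/s45.png

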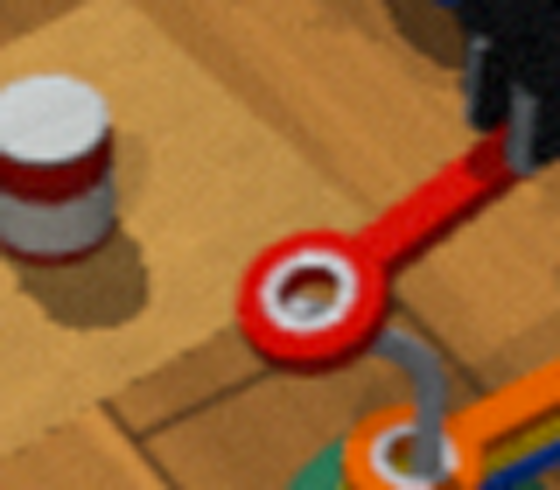

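apply_moves:
  motion:
    - [5,0.0,0,0,0]
    - [5,0.15,0,0,0]
    - [5,0.2,0.1,0,0]
    - [5,0.12,0.25,0,0]
    - [5,0.05,0.4,0,0]
    - [5,-0.05,0.55,0,0]
    - [5,-0.2,0.7,0,0]
    - [5,-0.34,0.85,0,0]
    - [5,-0.52,1.03,0,0]
    - [5,-0.52,1.03,0,0]
  squeeze: 60

```text
t: 65.85
tcp_pos: [0.6009, -0.1025, 0.1695]
tool_rot: [-0.001, -0.707, 0.707, -0.0]
force: [1.7, -0.2, 0.9]
finger_gap: 0.151
```

```bash
python3 - <<'E'
from h import *
s=manip.sense();print(s["tcp_pos"],s["finger_gap"],s["force"])
im,c=shot("side","s46",7,(250,180,330,250))
E
```

```text
[ 0.6009459  -0.10253604  0.16950223] 0.15099052399701315 [ 1.71983387 -0.23264946  0.86197758]
```

View pics/s46.png

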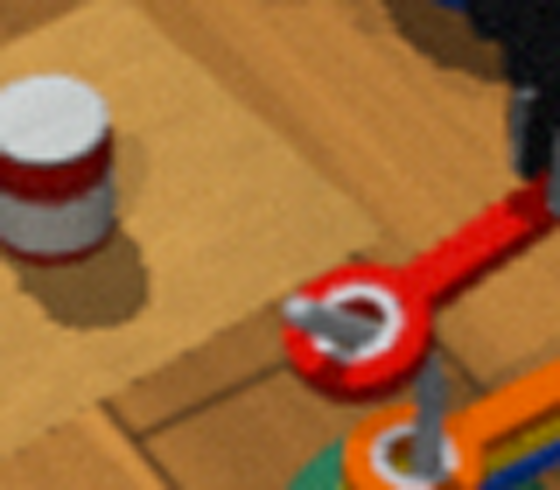

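apply_moves:
  motion:
    - [5,-0.2,0.13,0,0]
    - [5,-0.42,0.33,0,0]
    - [5,-0.6,0.57,0,0]
    - [5,-0.78,0.8,0,0]
    - [5,-0.88,1.05,0,0]
    - [5,-0.96,1.27,0,0]
    - [5,-0.97,1.5,0,0]
    - [5,-0.97,1.75,0,0]
    - [5,-0.97,1.75,0,0]

```text
t: 67.03
tcp_pos: [0.6283, -0.1022, 0.1165]
tool_rot: [-0.0, 0.707, -0.707, -0.001]
force: [-0.1, -0.1, -1.3]
finger_gap: 0.148
```

```bash
python3 - <<'E'
from h import *
s=manip.sense();print(s["tcp_pos"],s["finger_gap"],s["force"])
im,c=shot("side","s47",6,(250,190,350,290))
E
```

```text
[ 0.62829997 -0.10222351  0.11648508] 0.1475093925971565 [-0.09019494 -0.13795337 -1.2500846 ]
```

View pics/s47.png

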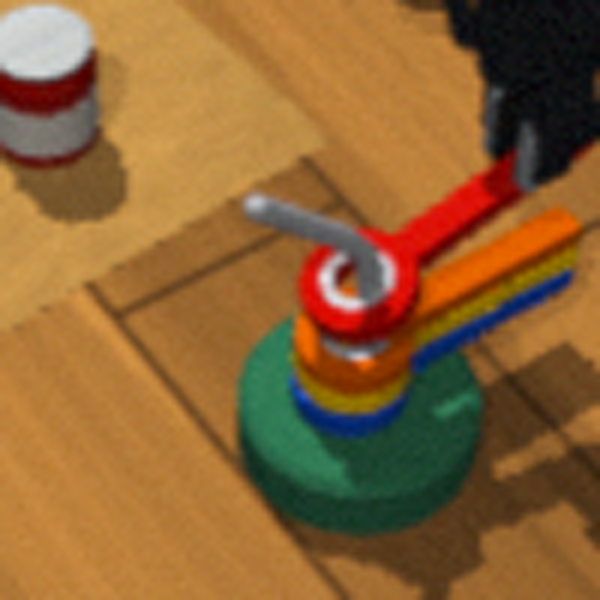

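apply_moves:
  motion:
    - [5,-0.03,0.35,0,0]
    - [5,-0.08,0.7,0,0]
    - [5,-0.13,1.0,0,0]
    - [5,-0.17,1.2,0,0]
    - [5,-0.2,1.3,0,0]
    - [5,-0.2,1.3,0,0]
    - [34,-0.2,1.3,0,0]
    - [34,-0.2,1.3,0,0]
    - [34,-0.2,0.8,0,0]
    - [34,-0.2,-0.8,0,0]
  squeeze: 20

```text
t: 68.32
tcp_pos: [0.6327, -0.1016, 0.1397]
tool_rot: [-0.002, 0.708, -0.706, -0.003]
force: [0.3, 0.1, 0.3]
finger_gap: 0.398
```

apply_moves:
  motion:
    - [34,0,-2,0,0]
    - [34,0,-4,0,0]
    - [34,0,-4.2,1.5,0]
    - [34,0,-4.2,3.5,0]
    - [34,0,-4.2,5.5,0]
    - [34,0,-4.2,5.5,0]
    - [34,0,-4.2,5.5,0]

```text
t: 69.2
tcp_pos: [0.6344, -0.2671, 0.2677]
tool_rot: [0.001, 0.707, -0.707, -0.001]
force: [-0.1, -0.6, 0.3]
finger_gap: 0.395
```

```bash
python3 - <<'E'
from h import *
s=manip.sense();print(s["tcp_pos"],s["finger_gap"],s["force"])
im,c=shot("side","s48",3,(150,120,410,310));shot("top","t48",3,(140,110,420,300))
E
```

```text
[ 0.634355   -0.26706993  0.26766078] 0.39477369799081985 [-0.14769507 -0.6086564   0.31843396]
```

View pics/s48.png

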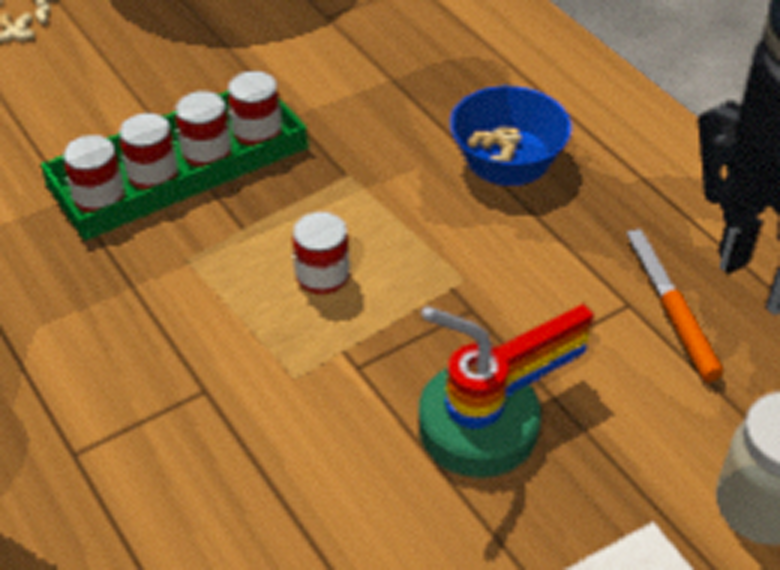

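View pics/t48.png

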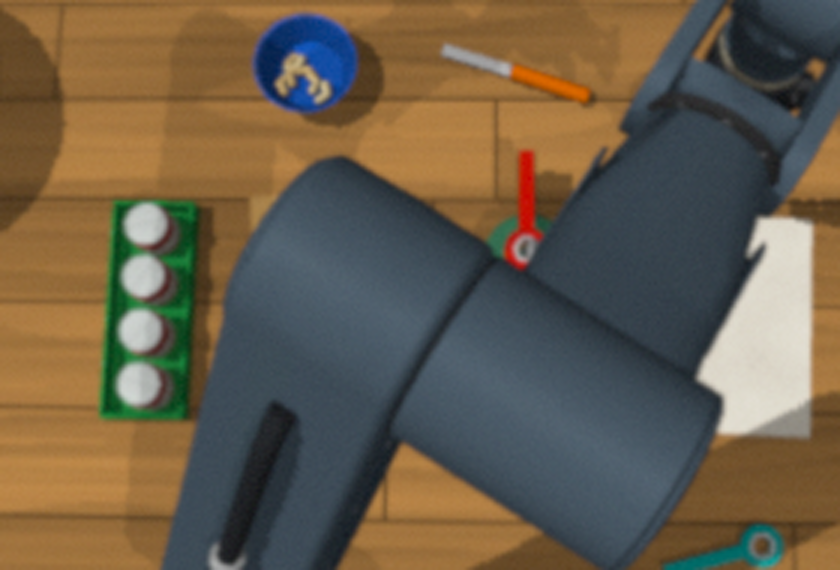

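```bash
python3 -c "
from station import manip
print(manip.sense()['t']); print(manip.sign_off())"
```

```text
69.3
the job is handed in; nothing more can be done
None
```

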